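# Load the toddler spoons into the child-locked steriliser

## Robot

A 7-joint arm with a two-finger parallel gripper is mounted at the origin on the work surface. World frame = base frame: x ahead of the robot, y to its left, z up, the work surface at z = 0. Lengths are in m, angles in rad, forces in N, time in s.
With the tool pointing down it reaches from about 0.425 to 0.925 m from the base axis. Payload 6.8 kg.
Tool frame: the origin (TCP) lies on the front face of the gripper's body, between the roots of the fingers; the fingertips stand 73 mm ahead of it and the grasp point (between the pads) lies 54 mm ahead of it; z points along the fingers, x is the direction in which the jaws open and shut, and the axes are right-handed (so a half turn about z gives the same grasp; the last joint's range is limited). The gripper opens to 85 mm and grips with 20 to 120 N. Pads are 22 mm wide; open, the fingers measure 114 mm over their backs; the gripper's body (76 mm by 85 mm) begins 54 mm behind the grasp point. The pads swing forward as they close: fully open they stand 13 mm farther back than shut.
Start: joints at [-1.43, 0.477, 0.022, 1.555, -0.011, 1.109, -0.083], TCP at [0.166, 0.654, 0.304] pointing down, gripper open.
Joint ranges: [-2.96, 2.96], [-0.34, 2.1], [-1.41, 1.46], [0.24, 2.44], [-1.37, 4.51], [0.17, 1.92], [-2.96, 2.96]. Speed limits (rad/s): [2.39, 2.39, 3.14, 3.14, 3.14, 3.14, 3.14].

## Interface

Orientations are given as a unit quaternion [w, x, y, z].
In Python, from station import get_obs, read_camera, hand_in gives the robot as it stands. The module is installed in compiled form; this text tells all that it offers.
- The arm moves only by the shell command python3 -m creep 'ROWS' [FORCE]. ROWS is JSON, a list that holds one entry, the list of rows, each a list of 7 numbers: the turn, a rotation vector about the tool's x, y, z in rad, then the shift along the tool's x, y, z in m, then the finger opening in m, from 0 to 0.0854. A call has 1 to 20 rows; each row shifts and turns the pose as measured when the row begins, along the tool's axes as they then stand; what a row does not reach is not made up. A row lasts 1/12 s, in which the tool goes at most 41.7 mm and 7.16 degrees, less where a joint would pass 70% of its speed; a pose out of reach is approached as far as the arm can. A call is refused whole if a number of a shift passes 0.0417 or a number of a turn 0.125, either way. A call with a gripper value outside its range is refused whole. The fingers move at their own pace and stop on an object; FORCE is the grip in N (left out, the last holds). Time passes only in rows, so rows that do not move let the fingers close. It gives the time, the measured TCP pose, the force and the opening at its end, in the units of the state.
- get_obs(): the state, without advancing time (a new reading comes with each control period).
- read_camera(name): name is "side" or "top"; returns a dict with "color" (384x512x3 uint8, red, green, blue), "range_z" (384x512 float32, m along the optical axis (not along the pixel's ray), 0 where there is no reading), "fovy" (degrees; the focal length in pixels is half the picture's height over the tangent of half this angle, whatever the lens; pixels are square), "cx", "cy" (the principal point, pixels), "rvec" (rotation vector, rad) and "tvec" (3), from world to camera coordinates, as OpenCV has them. Camera axes: x right, y down, z forward; pixel columns grow to the right and rows downward; lengths in m; the calibration is good to about 2 mm. A picture is of the moment at which its call begins.
- hand_in(): hands the job in, once; it reports no verdict.
The state is a dict: "t": time; "q": joint angles; "joint_vel": joint speeds; "joint_torque": joint torques, N m; "eef_pos": TCP position; "tool_rot": TCP orientation; "contact_force": force on the tool from outside, world axes, zero at the start; "torque": the same for the moment, N m; "gripper_width": opening from 0.0 (shut) to 1.0 (fully open).
Only numpy, scipy, OpenCV 4.12 (cv2) and the standard library are available. Lean on these libraries where they do the work, as an engineer would, in place of code of your own. Each camera call takes 0.05 s, during which the arm holds its last target.

## Task

Load the toddler spoons for sterilising: pinch the two orange tabs of the child-lock selector and turn it from red to green, slide the blue shutter fully open, and drop every spoon from the yellow caddy, bowl end down, into its own well. Then close the shutter fully and turn the selector back to red so that its tabs snap out and lock it; the drip tray must also be slid under the wells, fully home, and still be there when you finish. Leave the mug and the lunch box alone.

Things in the scene. Friction and masses are not known exactly. Their poses are not given: they have to be found in the camera images.
- steriliser: Fixed white spoon steriliser. Origin on the counter under the centre of its 2 x 2 well block; x points to its back (away from the robot), z up. All 'steriliser' coordinates are in this frame. Selector column: x -50 to 60, y -155 to -42, 158 mm high. A shelf behind the wells (x 50 to 118, y -42 to 42, top z 162 mm) carries the opened shutter.
- wells (a point): Centre of the well block at mouth height (steriliser 0, 0, 162 mm), axes as the steriliser's. Four square wells, 30 mm inside, centres at x +/-17, y +/-17 mm; walls 4 mm; floors 132 mm below this point. A spoon let go in a well falls to the floor, wholly below the shutter (its top 7 mm below the mouth). Two spoons do not fit in one well.
- selector (a joint): Child lock, rad: 0 = locked (black bolt arm at the red dot, towards steriliser +y), 1.2 = unlocked (green dot); grows clockwise seen from above. Turns only while both orange tabs are kept pinched in over 4 mm (then 0.06 N m). At 0 and 1.2 the released tabs snap out and hold it. The arm blocks the shutter unless near 1.2, and returns to 0 only with the shutter within 3 mm of closed.
- selector_grip (a point): On the selector's vertical axis (steriliser 0, -105, 202 mm), at the height to pinch. Two orange tab plates stand either side, outer faces 50 mm apart, 20 mm wide, tops 14 mm above this point; a 60 mm disc lies 22 mm below it, an 18 mm post between the tabs rises to 10 mm above it. Turns with the selector; the tabs lie along its x axis (steriliser x when locked).
- tab_a (a joint): One orange tab: 0 = sprung out, 0.006 m = pushed fully in towards the axis (spring 4 N at first, 8.5 N fully in). Both fully in: 38 mm over their outer faces.
- tab_b (a joint): The other orange tab, as tab_a.
- shutter (a joint): Blue shutter over the wells: 0 m = closed, 0.078 m = fully open; slides along the steriliser's +x; about 1.5 N moves it and it stays where it is left.
- shutter_grip (a point): Point in the shutter's black upright fin (12 mm in x, 36 mm in y, from z = 168 to 198 mm); the point is 188 mm above the counter, at x = -10 mm of the steriliser when closed, y = 0.
- tray: Loose steel drip tray, pan 70 (x) x 80 (y) x 16 mm high, about 0.22 kg; origin under the pan's centre, on the counter. A stem leads along its +y to an upright green grip. Fully home: straight in the bay, pan against the stop wall, origin at steriliser x 0 (+/-7), y -2 mm, axes parallel; the grip then stands out on the steriliser's +y side. It slides on the counter.
- bay_mouth (a point): Middle of the mouth of the tray bay, on the counter (steriliser 0, 42, 0 mm), axes as the steriliser's. The bay runs from here towards -y under the wells: 84 mm wide in x, 26 mm high, ending at a stop wall 84 mm in.
- tray_grip (a point): Point in the tray's green upright grip (14 mm in x, 30 mm in y, 50 mm high): at x = 0, y = 110, z = 32 mm of the tray.
- caddy: Fixed yellow drying caddy, 205 mm (x) x 50 mm (y) x 56 mm high, origin under its centre. Four sockets, 25 mm square, 50 mm deep, in a row along its x at -75, -25, 25, 75 mm; floors 6 mm above the counter. Some sockets are empty.
- spoon1: Toddler spoon with a thick green handle, absent in some starts (None). 125 mm long, 35 g; origin at the bowl's tip, z axis up along the handle. Steel bowl 19 x 9 mm, to 34 mm from the tip; neck; round handle 18 mm across from 42 to 125 mm. Stands loosely, bowl down, in a caddy socket, 75 mm showing, leaning up to about 0.1 rad.
- spoon2: Toddler spoon with a thick red handle, absent in some starts (None). 125 mm long, 35 g; origin at the bowl's tip, z axis up along the handle. Steel bowl 19 x 9 mm, to 34 mm from the tip; neck; round handle 18 mm across from 42 to 125 mm. Stands loosely, bowl down, in a caddy socket, 75 mm showing, leaning up to about 0.1 rad.
- spoon3: Toddler spoon with a thick blue handle, absent in some starts (None). 125 mm long, 35 g; origin at the bowl's tip, z axis up along the handle. Steel bowl 19 x 9 mm, to 34 mm from the tip; neck; round handle 18 mm across from 42 to 125 mm. Stands loosely, bowl down, in a caddy socket, 75 mm showing, leaning up to about 0.1 rad.
- spoon4: Toddler spoon with a thick orange handle, absent in some starts (None). 125 mm long, 35 g; origin at the bowl's tip, z axis up along the handle. Steel bowl 19 x 9 mm, to 34 mm from the tip; neck; round handle 18 mm across from 42 to 125 mm. Stands loosely, bowl down, in a caddy socket, 75 mm showing, leaning up to about 0.1 rad.
- mug: Orange mug, 82 mm across, 95 mm high, origin under its centre; leave it alone.
- lunchbox: Round steel lunch box with lid, 132 mm across, 72 mm high, origin under its centre; leave it alone.
There are look-alikes about, which are no part of the job. What is meant by the spoon1 is not white, and is the larger of those in its own colour.

How it is judged:
By the outcome, as a careful person would: the job done as asked, in the order asked, and still so for the second after the job is handed in, with the robot touching nothing.
Of spoon1, spoon2, spoon3, spoon4 only 2 to 4 are there at a start; the rules pass over those that are not, and their reading is None.
At some moment in a run one of tray may be knocked a few centimetres aside while the robot is not near it.
It also fails if it takes over 210 s, if anything falls off the work surface, if the arm or the gripper's body presses on something with over 40 N, if the wrist force passes 120 N, or if a joint passes its speed limit or range.

## Working session

There is one attempt and no reset: what is moved stays moved. The work goes in short steps, Python scripts to look and compute and a shell command to move; the robot and the scene stay as the last step left them, time stands still between calls to the robot, and variables do not carry over. Pictures are saved under pics/ and viewed, and the job is handed in when it is done.

```bash
mkdir -p pics
cat > h.py <<'E'
import numpy as np, cv2
from station import get_obs, read_camera
def cam(n):
    c=read_camera(n); 
    R,_=cv2.Rodrigues(np.array(c['rvec'],float)); c['R']=R; c['t']=np.array(c['tvec'],float).ravel()
    c['f']=c['color'].shape[0]/2/np.tan(np.radians(c['fovy'])/2); return c
def save(c,name,crop=None,s=1):
    im=c['color'][:,:,::-1]
    if crop: im=im[crop[1]:crop[3],crop[0]:crop[2]]
    im=cv2.resize(im,None,fx=s,fy=s,interpolation=cv2.INTER_CUBIC); cv2.imwrite('pics/'+name,im)
def ray(c,u,v):
    d=c['R'].T@np.array([(u-c['cx'])/c['f'],(v-c['cy'])/c['f'],1]); o=-c['R'].T@c['t']; return o,d
def onz(c,u,v,z):
    o,d=ray(c,u,v); return o+d*(z-o[2])/d[2]
def pts(c):
    Z=c['range_z']; v,u=np.mgrid[:Z.shape[0],:Z.shape[1]]
    P=np.stack([(u-c['cx'])/c['f']*Z,(v-c['cy'])/c['f']*Z,Z],-1)
    W=(P-c['t'])@c['R']; W[Z<=0]=np.nan; return W
def proj(c,p):
    q=c['R']@np.array(p)+c['t']; return c['f']*q[0]/q[2]+c['cx'],c['f']*q[1]/q[2]+c['cy']
E
python3 - <<'E'
from h import *
for n in('side','top'):
    c=cam(n); save(c,n+'0.png',s=1.5); print(n,c['fovy'],c['cx'],c['cy'],-c['R'].T@c['t'],c['R'][2], c.keys())
    np.save(n+'0.npy',pts(c))
print(get_obs())
E
```

```text
side 56.382381786026016 258.69340368969864 191.49809027701653 [ 0.3105626  -0.61908441  0.69091081] [ 0.30269807  0.71672312 -0.6282371 ] dict_keys(['color', 'range_z', 'fovy', 'cx', 'cy', 'rvec', 'tvec', 'R', 't', 'f'])
top 50.66254112886506 252.68993171884466 193.52079044376836 [0.3860601  0.00404111 1.34617095] [ 0.1662124  -0.01746652 -0.98593527] dict_keys(['color', 'range_z', 'fovy', 'cx', 'cy', 'rvec', 'tvec', 'R', 't', 'f'])
{'t': 0.1, 'q': array([-1.43012307,  0.4777249 ,  0.02234473,  1.55632335, -0.0114958 ,
        1.10931541, -0.08309275]), 'joint_vel': array([ 0.0009957 , -0.0015991 , -0.00096967, -0.00555469,  0.00045688,
       -0.00184323,  0.00078152]), 'joint_torque': array([ 3.50671173e-03, -5.97754920e+01,  1.61330681e+00, -2.81955993e+01,
        1.28229044e-02,  5.04378535e-03,  2.94749356e-06]), 'eef_pos': array([0.16609884, 0.65382592, 0.30303022]), 'tool_rot': array([ 5.51818949e-04,  7.89362901e-01,  6.13926328e-01, -6.08421661e-04]), 'contact_force': array([-0.64219454, -0.24385258, -0.70757017]), 'torque': array([ 0.01043021, -0.00729069,  0.01383622]), 'gripper_width': 0.9972155274251367}
```

View pics/side0.png

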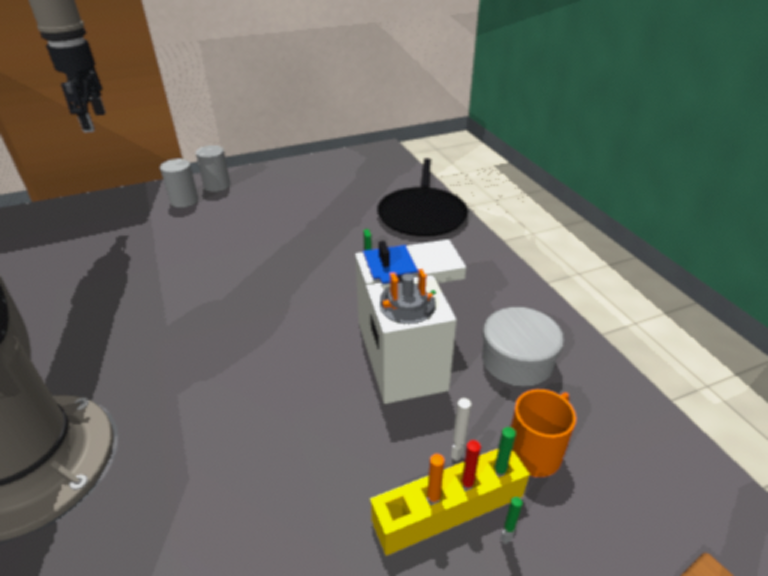

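View pics/top0.png

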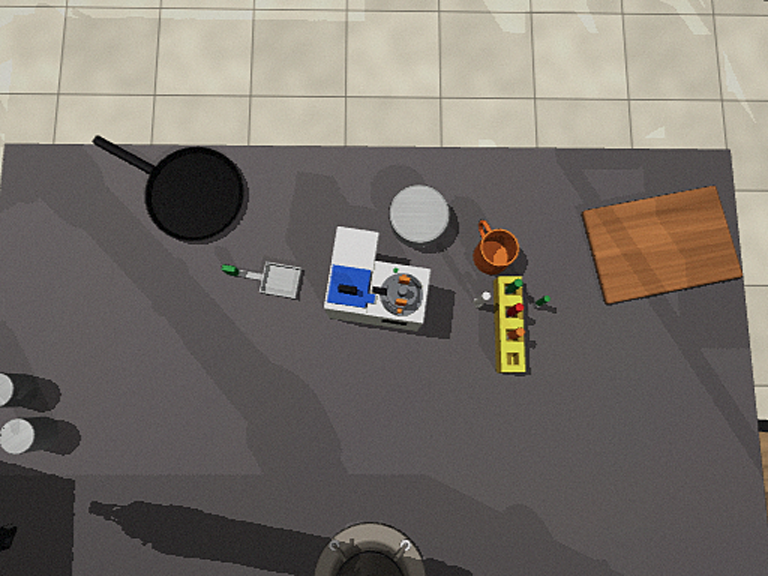

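The side view shows the steriliser at (405,320)/1.5 and the caddy at (450,495)/1.5. The caddy holds orange, red and green spoons and one empty socket. A white spoon and a small green one stand outside it as look-alikes. The top view shows the tray at (280,278)/1.5, left of the steriliser. Next I'll measure.

Run:
```python
from h import *
c=cam('top'); W=pts(c); save(c,'topz.png',(140,140,390,260),3.2)
s=cam('side'); save(s,'sidez.png',(220,140,400,380),2.5)
Ws=pts(s)
def mask(c,lo,hi):
    hsv=cv2.cvtColor(c['color'],cv2.COLOR_RGB2HSV); return cv2.inRange(hsv,lo,hi)
for nm,c,W in(('top',c,W),('side',s,Ws)):
  for col,lo,hi in(('yellow',(22,120,80),(35,255,255)),('blue',(105,150,60),(125,255,255)),('green',(50,120,40),(80,255,255)),('red',(0,200,60),(4,255,255)),('orange',(6,170,80),(18,255,255))):
    m=mask(c,lo,hi); n,L,st,ce=cv2.connectedComponentsWithStats(m)
    for i in range(1,n):
        if 12<st[i,4]<5000:
            P=W[L==i]; print(nm,col,st[i,4],ce[i].round(1),'med',np.nanmedian(P,0).round(3),'min',np.nanmin(P,0).round(3),'max',np.nanmax(P,0).round(3))
```

```text
top yellow 905 [338.6 217.8] med [ 0.525 -0.293  0.055] min [ 0.432 -0.342 -0.003] max [ 0.636 -0.275  0.128]
top blue 611 [233.2 190.6] med [0.595 0.041 0.167] min [ 0.553 -0.006 -0.004] max [0.635 0.085 0.198]
top green 37 [152.1 178.6] med [0.653 0.308 0.05 ] min [0.645 0.295 0.043] max [0.662 0.322 0.056]
top green 43 [343.2 189.6] med [ 0.606 -0.297  0.128] min [ 0.6   -0.343 -0.001] max [ 0.633 -0.291  0.136]
top green 25 [362.2 199.4] med [ 0.58  -0.364  0.095] min [ 0.577 -0.373  0.044] max [ 0.587 -0.36   0.099]
top red 25 [343.4 206.1] med [ 0.555 -0.295  0.127] min [ 0.551 -0.307  0.066] max [ 0.56  -0.291  0.135]
top orange 573 [329.5 165.9] med [ 0.699 -0.273  0.04 ] min [ 0.65  -0.336 -0.002] max [ 0.77  -0.231  0.1  ]
top orange 25 [269.3 185.4] med [ 0.601 -0.065  0.214] min [ 0.596 -0.077  0.165] max [ 0.616 -0.054  0.22 ]
top orange 20 [267.  200.4] med [ 0.558 -0.056  0.216] min [ 0.553 -0.065  0.209] max [ 0.561 -0.048  0.221]
top orange 50 [344.  221.6] med [ 0.508 -0.295  0.128] min [ 0.5   -0.308  0.052] max [ 0.517 -0.291  0.134]
side yellow 3533 [296.  334.3]
[... 1110 characters left out ...]
8  0.169] max [ 0.585 -0.003  0.217]
side orange 25 [257.4 202.2] med [ 0.545 -0.059  0.171] min [ 0.539 -0.066  0.164] max [ 0.549 -0.052  0.175]
side orange 1884 [361.5 286.2] med [ 0.692 -0.278  0.063] min [ 0.648 -0.315 -0.002] max [ 0.797 -0.17   0.098]
side orange 239 [290.  318.6] med [ 0.504 -0.308  0.102] min [ 0.498 -0.312  0.021] max [ 0.519 -0.295  0.133]
side orange 19 [308.9 315.5] med [ 0.548 -0.303  0.075] min [ 0.547 -0.306  0.053] max [ 0.549 -0.299  0.103]
side orange 14 [315.5 319. ] med [ 0.56  -0.31   0.064] min [ 0.556 -0.312  0.04 ] max [ 0.569 -0.3    0.089]
side orange 228 [470.6 378.6] med [ 0.779 -0.499  0.02 ] min [ 0.747 -0.515  0.017] max [ 0.795 -0.487  0.024]
```

View pics/topz.png

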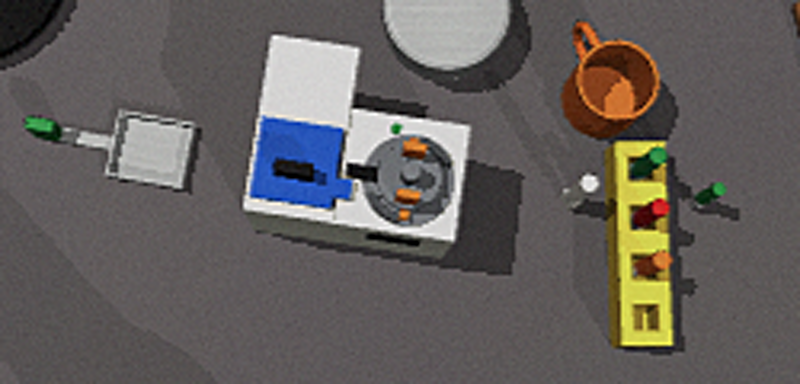

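View pics/sidez.png

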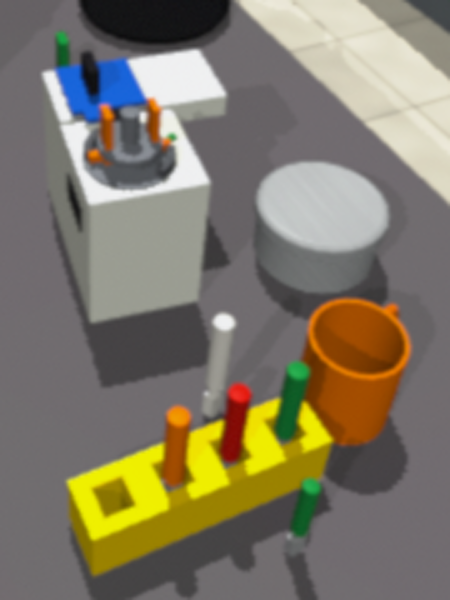

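Run:
```python
from h import *
W=np.load('top0.npy')
def rect(m,nm):
    r=cv2.minAreaRect(W[m][:,:2].astype(np.float32)); print(nm,m.sum(),np.round(r[0],4),np.round(r[1],4),round(r[2],2))
X,Y,Z=W[...,0],W[...,1],W[...,2]
loc=(X>.45)&(X<.8)&(Y>-.2)&(Y<.15)
rect(loc&(abs(Z-.158)<.003)&(Y<0.0)&(Y>-.13)&(X<.66),'col')
rect(loc&(abs(Z-.162)<.003)&(X>.635)&(Y>-.05),'shelf')
rect(loc&(Z>.15)&(Z<.175),'all top')
rect(loc&(Z>.185)&(Y>-.005),'fin')
rect(loc&(Z>.176)&(Z<.185),'disc')
rect((X>.4)&(X<.68)&(Y>-.35)&(Y<-.25)&(abs(Z-.056)<.004),'caddy')
t=(X>.58)&(X<.72)&(Y>.15)&(Y<.26)&(Z>.004)&(Z<.03)
rect(t,'tray')
rect((X>.58)&(X<.72)&(Y>.28)&(Y<.36)&(Z>.035),'tray grip')
c=cam('top')
for n,v in(('all',1),): pass
```

```text
col 664 [ 0.5884 -0.0525] [0.117  0.1164] 81.28
shelf 589 [0.6754 0.0162] [0.1282 0.0811] 89.72
all top 2549 [ 0.6198 -0.0165] [0.1974 0.1691] 81.54
fin 60 [0.5838 0.0459] [0.0354 0.0117] 83.01
disc 219 [ 0.5803 -0.0226] [0.1315 0.055 ] 84.41
caddy 623 [ 0.5537 -0.2993] [0.2462 0.0724] 6.53
tray 337 [0.651  0.2049] [0.1093 0.1369] 89.71
tray grip 46 [0.6535 0.3091] [0.03   0.0146] 76.67
```

```bash
cat >> h.py <<'E'
from scipy.spatial.transform import Rotation as Ro
YAW=-8.46; SO=np.array([.5945,.0444,0]); SR=Ro.from_euler('z',YAW,degrees=True).as_matrix()
def st(x,y,z): return SO+SR@np.array([x,y,z])/1000
def tool():
    o=get_obs(); q=o['tool_rot']; return o,np.array(o['eef_pos']),Ro.from_quat([q[1],q[2],q[3],q[0]]).as_matrix()
def goto(p,a=None,tz=None):
    """p: TCP target; a: tool x angle deg. prints rotvec in tool axes then shift in tool axes after rotation"""
    o,e,R=tool(); cur=np.degrees(np.arctan2(R[1,0],R[0,0]))
    if a is None: a=cur
    ca,sa=np.cos(np.radians(a)),np.sin(np.radians(a))
    T=np.array([[ca,sa,0],[sa,-ca,0],[0,0,-1]])
    rv=Ro.from_matrix(R.T@T).as_rotvec(); d=T.T@(np.array(p)-e)
    print('t',round(o['t'],2),'eef',e.round(4),'a',round(cur,2),'tilt',np.degrees(np.arccos(-R[2,2])).round(2),'F',np.round(o['contact_force'],1),'grip',round(o['gripper_width']*.0854,4),'q',np.round(o['q'],2))
    print(' turn',rv.round(4),'|',np.degrees(np.linalg.norm(rv)).round(1),'deg; shift',d.round(4), 'shift in current axes',(R.T@(np.array(p)-e)).round(4))
E
python3 -c "
from h import *
p=st(0,-105,330);print(p,st(-10,0,188)); goto(p,YAW)"
python3 -m creep '[[[0,0,0.12,0,0,-0.02,0.085],[0,0,0.12,0,0,-0.03,0.085],[0,0,0.12,0,0,-0.02,0.085],[0,0,0.12,0,0,0,0.085]]]'; python3 -c "
from h import *
goto(st(0,-105,330),YAW)"
```

```text
[ 0.57905251 -0.05945748  0.33      ] [0.58460881 0.04587119 0.188     ]
t 0.25 eef [0.1662 0.654  0.3034] a 75.75 tilt 0.05 F [-0.1 -0.8  0.7] grip 0.0855 q [-1.43  0.48  0.02  1.56 -0.01  1.11 -0.08]
 turn [7.0000e-04 6.0000e-04 1.4697e+00] | 84.2 deg; shift [ 0.5134  0.645  -0.0266] shift in current axes [-0.5899  0.5759 -0.026 ]
t: 0.58
eef_pos: [0.1662, 0.6527, 0.3728]
tool_rot: [0.003, 0.916, 0.402, -0.002]
contact_force: [0.1, 0.2, 1.0]
gripper_width: 0.998
t 0.58 eef [0.1662 0.6527 0.3728] a 47.35 tilt 0.46 F [0.1 0.2 1. ] grip 0.0853 q [-1.51  0.43  0.13  1.48 -0.06  1.25 -0.54]
 turn [0.0069 0.0047 0.974 ] | 55.8 deg; shift [0.5131 0.6437 0.0428] shift in current axes [-0.2437  0.786   0.0475]
```

```bash
python3 -m creep '[[[0,0,0.12,0,0,0,0.085],[0,0,0.12,0,0,0,0.085],[0,0,0.12,0,0,0,0.085],[0,0,0.12,0,0,0,0.085],[0,0,0.12,0,0,0,0.085],[0,0,0.12,0,0,0,0.085],[0,0,0.12,0,0,0,0.085],[0,0,0.12,0,0,0,0.085],[0,0,0,0.025,0.032,0,0.085],[0,0,0,0.025,0.032,0,0.085],[0,0,0,0.025,0.032,0,0.085],[0,0,0,0.025,0.032,0,0.085],[0,0,0,0.025,0.032,0,0.085]]]'; python3 -c "
from h import *
goto(st(0,-105,330),YAW)"
```

```text
t: 1.67
eef_pos: [0.2549, 0.4755, 0.3713]
tool_rot: [0.003, 0.997, -0.082, -0.002]
contact_force: [0.6, 0.2, 0.3]
gripper_width: 0.998
t 1.67 eef [0.2549 0.4755 0.3713] a -9.37 tilt 0.41 F [0.6 0.2 0.3] grip 0.0853 q [-1.52  0.2   0.39  1.81 -0.08  1.15 -1.27]
 turn [ 0.0063  0.0035 -0.0158] | 1.0 deg; shift [0.3993 0.4815 0.0413] shift in current axes [0.407  0.4748 0.0429]
```

```bash
python3 -m creep '[[[0,0,0,0.028,0.034,0,0.085],[0,0,0,0.028,0.034,0,0.085],[0,0,0,0.028,0.034,0,0.085],[0,0,0,0.028,0.034,0,0.085],[0,0,0,0.028,0.034,0,0.085],[0,0,0,0.028,0.034,0,0.085],[0,0,0,0.028,0.034,0,0.085],[0,0,0,0.028,0.034,0,0.085],[0,0,0,0.028,0.034,0,0.085],[0,0,0,0.028,0.034,0,0.085]]]'; python3 -c "
from h import *
goto(st(0,-105,330),YAW)"
```

```text
t: 2.5
eef_pos: [0.4599, 0.1124, 0.3727]
tool_rot: [-0.001, 0.997, -0.08, -0.002]
contact_force: [1.5, 0.6, 0.2]
gripper_width: 0.996
t 2.5 eef [0.4599 0.1124 0.3727] a -9.2 tilt 0.27 F [1.5 0.6 0.2] grip 0.085 q [-1.06  0.06  0.74  1.97 -0.05  1.13 -0.46]
 turn [-0.0016  0.0044 -0.0129] | 0.8 deg; shift [0.1431 0.1524 0.0427] shift in current axes [0.1452 0.1506 0.0418]
```

```bash
python3 -m creep '[[[0,0,0,0.028,0.032,0,0.085],[0,0,0,0.028,0.032,0,0.085],[0,0,0,0.028,0.032,0,0.085],[0,0,0,0.028,0.032,0.01,0.085],[0,0,0,0.028,0.024,0.01,0.085]]]'; python3 -c "
from h import *
goto(st(0,-105,330),YAW)"
```

```text
t: 2.92
eef_pos: [0.5712, -0.0601, 0.3554]
tool_rot: [-0.004, 0.997, -0.079, 0.001]
contact_force: [0.3, 0.9, 0.9]
gripper_width: 0.999
t 2.92 eef [ 0.5712 -0.0601  0.3554] a -9.12 tilt 0.47 F [0.3 0.9 0.9] grip 0.0853 q [-0.66  0.34  0.85  1.78 -0.29  1.14  0.12]
 turn [-0.0079 -0.002  -0.0115] | 0.8 deg; shift [ 0.0077 -0.0018  0.0254] shift in current axes [ 0.0076 -0.0016  0.0254]
```

```bash
python3 - <<'E'
from h import *
c=cam('top'); save(c,'top1.png',(180,120,390,260),3.5)
c=cam('side'); save(c,'side1.png',(190,100,390,250),3.5)
E
python3 -m creep '[[[-0.008,-0.002,-0.0115,0.0077,-0.0018,0.01,0.085],[0,0,0,0,0,0.01,0.085],[0,0,0,0,0,0,0.085]]]'; python3 -c "
from h import *
goto(st(0,-105,258),YAW)"
```

```text
t: 3.27
eef_pos: [0.5799, -0.066, 0.332]
tool_rot: [0.004, 0.997, -0.08, -0.002]
contact_force: [-0.4, 0.6, -0.4]
gripper_width: 0.999
t 3.27 eef [ 0.5799 -0.066   0.332 ] a -9.23 tilt 0.47 F [-0.4  0.6 -0.4] grip 0.0853 q [-0.63  0.39  0.83  1.79 -0.31  1.11  0.15]
 turn [ 0.0077  0.0028 -0.0134] | 0.9 deg; shift [-0.0018 -0.0064  0.074 ] shift in current axes [-0.0017 -0.0069  0.0739]
```

View pics/side1.png

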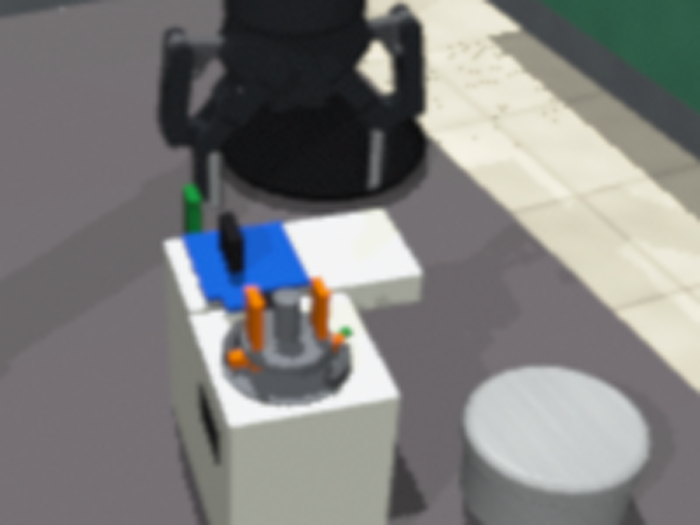

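The side view shows the open gripper above the selector, with both orange tabs at about (255,315) and (320,310) in the crop. I'll centre the tool and come down.

```bash
python3 -m creep '[[[0.008,0.003,-0.013,-0.0018,-0.0065,0,0.085],[0,0,0,0,0,0,0.085],[0,0,0,0,0,0.02,0.085],[0,0,0,0,0,0.02,0.085],[0,0,0,0,0,0,0.085],[0,0,0,0,0,0,0.085]]]'; python3 -c "
from h import *
goto(st(0,-105,258),YAW)"
```

```text
t: 3.77
eef_pos: [0.5782, -0.053, 0.2942]
tool_rot: [-0.004, 0.998, -0.07, 0.002]
contact_force: [-0.0, -0.2, 1.6]
gripper_width: 0.996
t 3.77 eef [ 0.5782 -0.053   0.2942] a -7.97 tilt 0.48 F [-0.  -0.2  1.6] grip 0.085 q [-0.62  0.42  0.8   1.84 -0.35  1.03  0.18]
 turn [-0.0075 -0.0037  0.0085] | 0.7 deg; shift [0.0018 0.0063 0.0362] shift in current axes [0.0016 0.0066 0.0361]
```

```bash
for i in 1 2 3; do python3 -m creep '[[[0,0,0,0,0,0,0.085]]]'|sed -n 2,3p; done;  python3 -m creep '[[[0,0,0,0,0.006,0,0.085]]]'|sed -n 2,3p;for i in 1 2 3; do python3 -m creep '[[[0,0,0,0,0,0,0.085]]]'|sed -n 2,3p; done; python3 -c "
from h import *
goto(st(0,-105,258),YAW)"
```

```text
eef_pos: [0.5782, -0.0523, 0.295]
tool_rot: [-0.004, 0.998, -0.069, 0.002]
eef_pos: [0.5784, -0.052, 0.2962]
tool_rot: [-0.004, 0.998, -0.069, 0.003]
eef_pos: [0.5788, -0.0519, 0.2973]
tool_rot: [-0.004, 0.998, -0.069, 0.004]
eef_pos: [0.5786, -0.0567, 0.298]
tool_rot: [-0.005, 0.998, -0.068, 0.004]
eef_pos: [0.5786, -0.0583, 0.2988]
tool_rot: [-0.005, 0.998, -0.068, 0.005]
eef_pos: [0.5787, -0.0586, 0.2992]
tool_rot: [-0.005, 0.998, -0.068, 0.005]
eef_pos: [0.5788, -0.0591, 0.2996]
tool_rot: [-0.005, 0.998, -0.069, 0.006]
t 4.35 eef [ 0.5788 -0.0591  0.2996] a -7.89 tilt 0.84 F [-0.4 -0.8 -0.5] grip 0.085 q [-0.61  0.41  0.8   1.83 -0.35  1.03  0.19]
 turn [-0.0103 -0.0104  0.0099] | 1.0 deg; shift [0.0003 0.0003 0.0416] shift in current axes [-0.0001  0.0008  0.0416]
```

```bash
python3 -m creep '[[[-0.005,-0.005,0.004,0,0,0.012,0.085],[-0.004,-0.004,0.003,0,0,0.011,0.085],[0,0,0,0,0,0.008,0.085]]]' >/dev/null; python3 -c "
from h import *
goto(st(0,-105,258),YAW)"
```

```text
t 4.6 eef [ 0.58   -0.0592  0.2679] a -8.35 tilt 0.26 F [ 0.1  0.9 -0.3] grip 0.0849 q [-0.59  0.45  0.78  1.86 -0.38  0.98  0.21]
 turn [-0.0016 -0.0043  0.002 ] | 0.3 deg; shift [-0.0009  0.0003  0.0099] shift in current axes [-0.001   0.0004  0.0099]
```

```bash
python3 -m creep '[[[-0.001,-0.003,0.001,-0.0007,0,0.006,0.085],[0,0,0,0,0,0.003,0.085]]]' >/dev/null
python3 - <<'E'
from h import *
goto(st(0,-105,258),YAW)
c=cam('side'); save(c,'side2.png',(220,140,340,230),6)
E
```

```text
t 4.77 eef [ 0.5782 -0.0587  0.2552] a -8.4 tilt 0.18 F [ 0.6  0.6 -0.3] grip 0.0849 q [-0.58  0.47  0.77  1.87 -0.39  0.96  0.22]
 turn [0.0008 0.0031 0.001 ] | 0.2 deg; shift [ 0.001   0.0006 -0.0028] shift in current axes [ 0.001   0.0006 -0.0028]
```

View pics/side2.png

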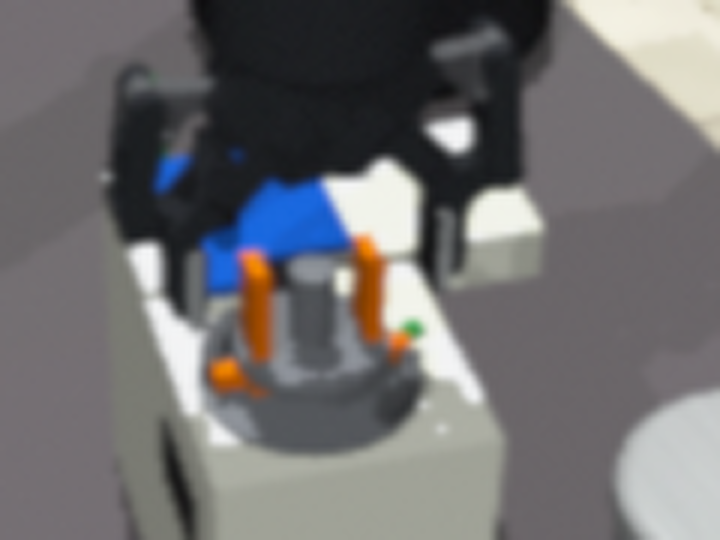

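The fingers straddle the tabs, with tips at (190,320) and (445,275), centred on the post. Closing.

```bash
python3 -m creep '[[[0,0,0,0.0005,0,-0.001,0.06],[0,0,0,0,0,0,0.05],[0,0,0,0,0,0,0.03],[0,0,0,0,0,0,0.03],[0,0,0,0,0,0,0.03]]]' 35 >/dev/null; python3 -c "
from h import *
goto(st(0,-105,258),YAW)"
```

```text
t 5.23 eef [ 0.578  -0.0589  0.2573] a -8.42 tilt 0.35 F [-5.   0.8  0.2] grip 0.0353 q [-0.58  0.47  0.77  1.87 -0.39  0.97  0.22]
 turn [-0.0002  0.0061  0.0007] | 0.4 deg; shift [ 0.0011  0.0004 -0.0007] shift in current axes [ 0.0011  0.0004 -0.0008]
```

```bash
python3 -m creep '[[[0,0,0,0.0005,0,0,0.03],[0,0,0,0,0,0,0.03]]]' 35 >/dev/null
python3 - <<'E'
from h import *
goto(st(0,-105,258),YAW)
c=cam('side'); save(c,'side3.png',(220,140,340,230),6)
E
```

```text
t 5.4 eef [ 0.578  -0.0589  0.2574] a -8.42 tilt 0.38 F [ 0.6 -0.3 -4.9] grip 0.0351 q [-0.58  0.47  0.77  1.87 -0.39  0.97  0.22]
 turn [-0.0007  0.0066  0.0007] | 0.4 deg; shift [ 0.0011  0.0004 -0.0006] shift in current axes [ 0.0011  0.0004 -0.0006]
```

View pics/side3.png

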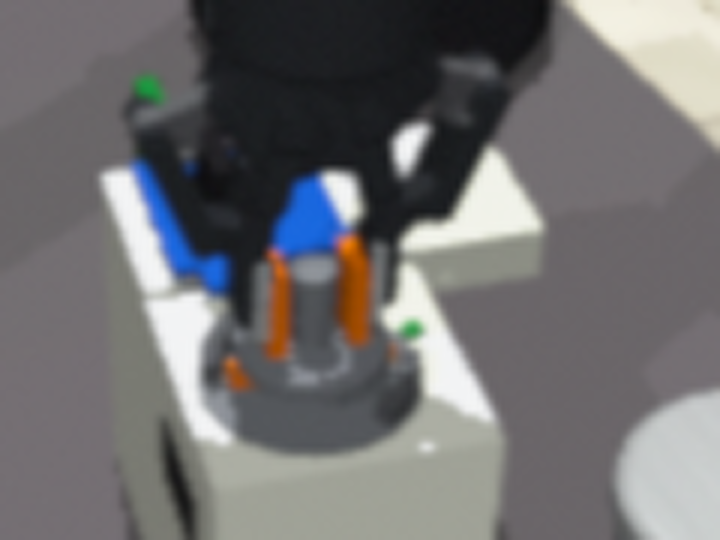

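Both tabs are pinched in. Turning clockwise.

```bash
python3 -m creep '[[[0,0,0.08,0,0,0,0.03],[0,0,0.08,0,0,0,0.03],[0,0,0.08,0,0,0,0.03],[0,0,0.08,0,0,0,0.03]]]'; python3 -c "
from h import *
goto(st(0,-105,258),YAW-68.75)"
```

```text
t: 5.78
eef_pos: [0.5783, -0.0591, 0.2574]
tool_rot: [-0.0, 0.972, -0.236, -0.003]
contact_force: [-0.6, -1.5, -2.7]
gripper_width: 0.411
t 5.78 eef [ 0.5783 -0.0591  0.2574] a -27.34 tilt 0.29 F [-0.6 -1.5 -2.7] grip 0.0351 q [-0.64  0.5   0.86  1.87 -0.45  0.99 -0.06]
 turn [0.003  0.0043 0.8703] | 49.9 deg; shift [ 0.0005 -0.0007 -0.0006] shift in current axes [ 0.0008 -0.     -0.0006]
```

```bash
python3 -m creep '[[[0,0,0.09,0,0,0,0.03],[0,0,0.09,0,0,0,0.03],[0,0,0.09,0,0,0,0.03],[0,0,0.09,0,0,0,0.03],[0,0,0.09,0,0,0,0.03],[0,0,0.09,0,0,0,0.03],[0,0,0.09,0,0,0,0.03],[0,0,0.09,0,0,0,0.03]]]'; python3 -c "
from h import *
goto(st(0,-105,258),YAW-68.75)"
```

```text
t: 6.45
eef_pos: [0.5788, -0.0596, 0.2574]
tool_rot: [0.002, 0.817, -0.577, -0.001]
contact_force: [0.1, -1.0, -2.7]
gripper_width: 0.415
t 6.45 eef [ 0.5788 -0.0596  0.2574] a -70.5 tilt 0.21 F [ 0.1 -1.  -2.7] grip 0.0355 q [-0.75  0.59  1.05  1.88 -0.59  1.04 -0.68]
 turn [ 0.0036 -0.0006  0.117 ] | 6.7 deg; shift [-0.0001 -0.0003 -0.0006] shift in current axes [-0.0001 -0.0003 -0.0006]
```

```bash
python3 -m creep '[[[0,0,0.08,0,0,0,0.03],[0,0,0.06,0,0,0,0.03],[0,0,0.01,0,0,0,0.03]]]' | grep -v width
python3 - <<'E'
from h import *
goto(st(0,-105,258),YAW-68.75)
c=cam('side'); save(c,'side4.png',(220,140,340,230),6)
c=cam('top'); save(c,'top4.png',(200,150,320,230),6)
E
```

```text
t: 6.7
eef_pos: [0.5789, -0.0596, 0.2574]
tool_rot: [0.003, 0.769, -0.64, -0.0]
contact_force: [-0.3, 0.2, -0.4]
t 6.7 eef [ 0.5789 -0.0596  0.2574] a -79.55 tilt 0.32 F [-0.3  0.2 -0.4] grip 0.0353 q [-0.77  0.61  1.1   1.88 -0.62  1.05 -0.8 ]
 turn [ 0.0047 -0.0028 -0.0409] | 2.4 deg; shift [-0.0001 -0.0002 -0.0006] shift in current axes [-0.0001 -0.0002 -0.0006]
```

View pics/side4.png

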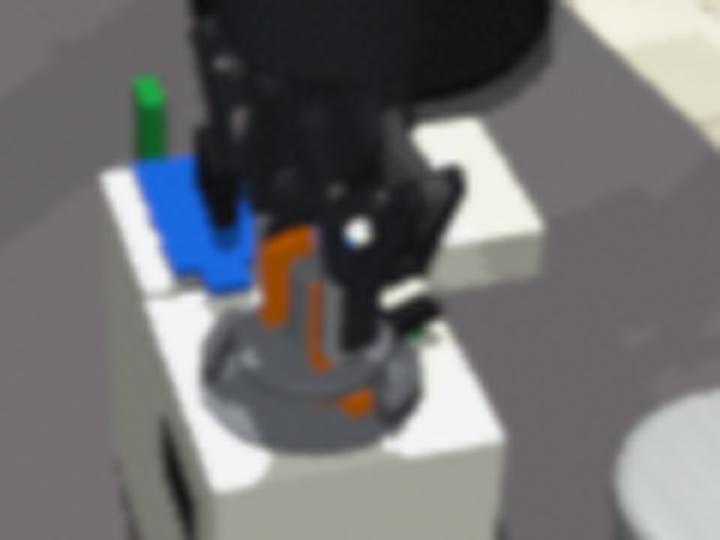

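The selector is turned, with the black arm at the green dot near (415,320). I'll turn back 2° and release.

```bash
python3 -m creep '[[[0,0,-0.035,0,0,0,0.03],[0,0,0,0,0,0,0.06],[0,0,0,0,0,0,0.07],[0,0,0,0,0,0,0.07],[0,0,0,0,0,0,0.07]]]' | grep -v width
python3 - <<'E'
from h import *
goto(st(0,-105,258),YAW-68.75)
c=cam('side'); save(c,'side5.png',(220,140,340,230),6)
E
```

```text
t: 7.22
eef_pos: [0.5794, -0.0592, 0.2573]
tool_rot: [0.001, 0.782, -0.624, -0.0]
contact_force: [0.7, 0.1, -0.2]
t 7.22 eef [ 0.5794 -0.0592  0.2573] a -77.15 tilt 0.17 F [ 0.7  0.1 -0.2] grip 0.0699 q [-0.76  0.61  1.08  1.88 -0.62  1.05 -0.77]
 turn [ 0.0026 -0.0014  0.001 ] | 0.2 deg; shift [ 0.0002  0.0004 -0.0007] shift in current axes [ 0.0002  0.0004 -0.0007]
```

View pics/side5.png

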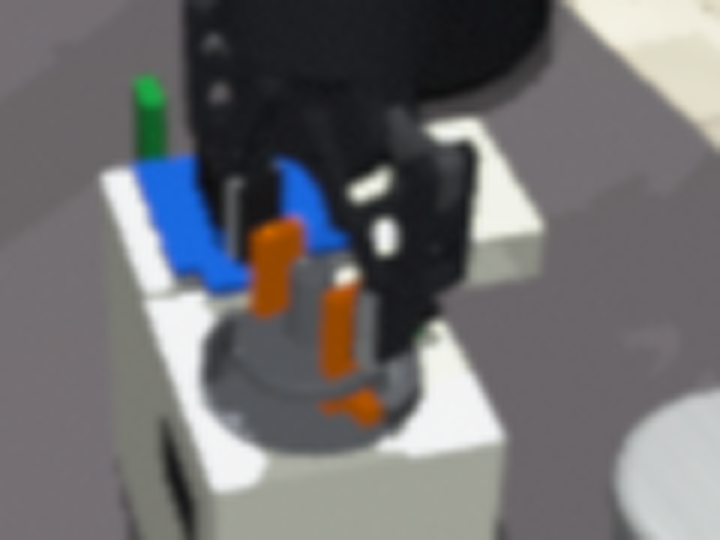

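```bash
python3 -m creep '[[[0,0,0,0,0,-0.02,0.07],[0,0,0,0,0,-0.025,0.07],[0,0,-0.11,0,0,-0.005,0.06],[0,0,-0.11,0,0,0,0.06],[0,0,-0.11,0,0,0,0.06],[0,0,-0.11,0,0,0,0.06],[0,0,-0.11,0,0,0,0.06],[0,0,-0.11,0,0,0,0.06],[0,0,-0.11,0,0,0,0.06],[0,0,-0.11,0,0,0,0.06],[0,0,-0.11,0,0,0,0.06],[0,0,-0.11,0,0,0,0.06]]]' | grep -v width
python3 - <<'E'
from h import *
goto(st(-10,0,245),YAW)
c=cam('side'); save(c,'side6.png',(220,140,340,230),6)
c=cam('top'); W=pts(c);m=(W[...,2]>.185)&(W[...,2]<.205)&(abs(W[...,1]-.045)<.03)&(abs(W[...,0]-.6)<.1); print(np.nanmedian(W[m],0),m.sum())
E
```

```text
t: 8.27
eef_pos: [0.5825, -0.0608, 0.3146]
tool_rot: [0.001, 0.995, -0.101, 0.004]
contact_force: [0.9, 0.1, -0.3]
t 8.27 eef [ 0.5825 -0.0608  0.3146] a -11.63 tilt 0.51 F [ 0.9  0.1 -0.3] grip 0.0602 q [-0.64  0.41  0.85  1.81 -0.35  1.07  0.13]
 turn [ 0.0013 -0.0089 -0.0553] | 3.2 deg; shift [-0.0136 -0.1058  0.0696] shift in current axes [-0.02   -0.105   0.0693]
[0.58365802 0.04579925 0.19677446] 59
```

View pics/side6.png

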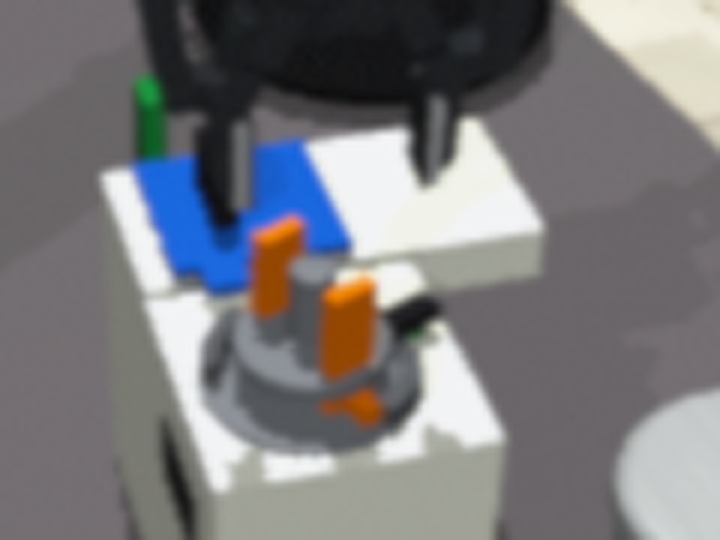

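```bash
python3 -m creep '[[[0,-0.008,-0.05,0,0,0,0.06],[0,0,0,-0.004,-0.03,0,0.06],[0,0,0,-0.004,-0.03,0.005,0.06],[0,0,0,-0.003,-0.025,0.005,0.06],[0,0,0,-0.002,-0.012,0.005,0.06],[0,0,0,0,0,0.005,0.06],[0,0,0,0,0,0,0.06]]]' | grep -v width; python3 -c "
from h import *
goto(st(-10,0,245),YAW)"
```

```text
t: 8.95
eef_pos: [0.5869, 0.0363, 0.2954]
tool_rot: [0.0, 0.996, -0.094, 0.003]
contact_force: [-0.5, -1.0, 1.3]
t 8.95 eef [0.5869 0.0363 0.2954] a -10.78 tilt 0.3 F [-0.5 -1.   1.3] grip 0.0597 q [-0.78  0.44  0.82  1.82 -0.36  1.04 -0.01]
 turn [ 0.0005 -0.0052 -0.0405] | 2.3 deg; shift [-0.0037 -0.0091  0.0504] shift in current axes [-0.0043 -0.009   0.0504]
```

```bash
python3 -m creep '[[[0,-0.004,-0.035,-0.0037,-0.0085,0.01,0.06],[0,0,0,0,0,0.012,0.06],[0,0,0,0,0,0.012,0.06],[0,0,0,0,0,0.004,0.06]]]' | grep -v width; python3 -c "
from h import *
goto(st(-10,0,245),YAW)"
```

```text
t: 9.28
eef_pos: [0.5849, 0.0414, 0.2549]
tool_rot: [0.001, 0.997, -0.078, 0.001]
contact_force: [-0.7, -0.3, -0.6]
t 9.28 eef [0.5849 0.0414 0.2549] a -9.0 tilt 0.18 F [-0.7 -0.3 -0.6] grip 0.0599 q [-0.76  0.48  0.78  1.86 -0.4   0.96  0.04]
 turn [ 0.0015 -0.0028 -0.0095] | 0.6 deg; shift [-0.001  -0.0044  0.0099] shift in current axes [-0.001  -0.0044  0.0099]
```

```bash
python3 -m creep '[[[0,-0.002,-0.008,-0.001,-0.004,0.006,0.05],[0,0,0,0,0,0.001,0.03],[0,0,0,0,0,0,0.005],[0,0,0,0,0,0,0.005],[0,0,0,0,0,0,0.005],[0,0,0,0,0,0,0.005],[0,0,0,0,0,0,0.005]]]' 30| grep -v width; python3 -c "
from h import *
goto(st(-10,0,245),YAW);goto(st(68,0,245),YAW)"
```

```text
t: 9.87
eef_pos: [0.5835, 0.0429, 0.245]
tool_rot: [0.002, 0.997, -0.076, -0.001]
contact_force: [-0.2, -0.4, -3.2]
t 9.87 eef [0.5835 0.0429 0.245 ] a -8.72 tilt 0.27 F [-0.2 -0.4 -3.2] grip 0.0115 q [-0.75  0.49  0.77  1.87 -0.41  0.95  0.05]
 turn [ 0.0041  0.0024 -0.0046] | 0.4 deg; shift [ 0.0007 -0.0031  0.    ] shift in current axes [ 0.0007 -0.0031 -0.    ]
t 9.87 eef [0.5835 0.0429 0.245 ] a -8.72 tilt 0.27 F [-0.2 -0.4 -3.2] grip 0.0115 q [-0.75  0.49  0.77  1.87 -0.41  0.95  0.05]
 turn [ 0.0041  0.0024 -0.0046] | 0.4 deg; shift [ 0.0787 -0.0031  0.    ] shift in current axes [ 0.0787 -0.0035 -0.0002]
```

Fin gripped, reading 11.5 mm. Sliding the shutter along +x by 78 mm.

```bash
python3 -m creep '[[[0,0,0,0.012,0,0,0.005],[0,0,0,0.015,0,0,0.005],[0,0,0,0.015,0,0,0.005],[0,0,0,0.015,0,0,0.005],[0,0,0,0.012,0,0,0.005],[0,0,0,0.006,0,0,0.005],[0,0,0,0.003,0,0,0.005]]]' 30| grep -v width; python3 -c "
from h import *
goto(st(68,0,245),YAW)"
```

```text
t: 10.45
eef_pos: [0.6602, 0.0315, 0.245]
tool_rot: [0.001, 0.997, -0.075, -0.005]
contact_force: [-5.6, 1.5, 1.1]
t 10.45 eef [0.6602 0.0315 0.245 ] a -8.6 tilt 0.55 F [-5.6  1.5  1.1] grip 0.0116 q [-0.64  0.61  0.73  1.68 -0.46  1.04  0.1 ]
 turn [ 0.0028  0.0092 -0.0024] | 0.6 deg; shift [ 0.0011 -0.0031  0.    ] shift in current axes [ 0.0011 -0.0031 -0.    ]
```

```bash
python3 -m creep '[[[0,0,0,0.004,0,0,0.005],[0,0,0,0.004,0,0,0.005]]]' 30| grep -v width; python3 -c "
from h import *
goto(st(68,0,245),YAW)"; python3 -m creep '[[[0,0,0,0,0,0,0.03],[0,0,0,0,0,0,0.04],[0,0,0,0,0,0,0.04],[0,0,0,0,0,-0.02,0.04],[0,0,0,0,0,-0.03,0.04],[0,0,0,0,0,-0.03,0.04],[0,0,0,0,0,-0.02,0.04]]]' 30| grep -v width;python3 - <<'E'
from h import *
goto(st(68,0,245),YAW)
c=cam('top'); save(c,'top7.png',(180,130,380,260),3.5)
c=cam('side'); save(c,'side7.png',(200,120,400,270),3.5)
E
```

```text
t: 10.62
eef_pos: [0.6615, 0.0312, 0.2449]
tool_rot: [-0.001, 0.997, -0.075, -0.014]
contact_force: [-18.6, 3.6, 13.6]
t 10.62 eef [0.6615 0.0312 0.2449] a -8.61 tilt 1.64 F [-18.6   3.6  13.6] grip 0.0113 q [-0.63  0.62  0.73  1.66 -0.46  1.07  0.1 ]
 turn [ 0.0009  0.0286 -0.0025] | 1.6 deg; shift [-0.0002 -0.0032 -0.0001] shift in current axes [-0.0003 -0.0032 -0.0001]
t: 11.2
eef_pos: [0.6613, 0.0314, 0.344]
tool_rot: [0.0, 0.997, -0.076, -0.019]
contact_force: [0.1, -0.1, 0.8]
t 11.2 eef [0.6613 0.0314 0.344 ] a -8.69 tilt 2.13 F [ 0.1 -0.1  0.8] grip 0.0398 q [-0.66  0.54  0.78  1.56 -0.39  1.25  0.04]
 turn [ 0.0029  0.037  -0.004 ] | 2.1 deg; shift [ 0.    -0.003  0.099] shift in current axes [ 0.0037 -0.0033  0.099 ]
```

View pics/top7.png

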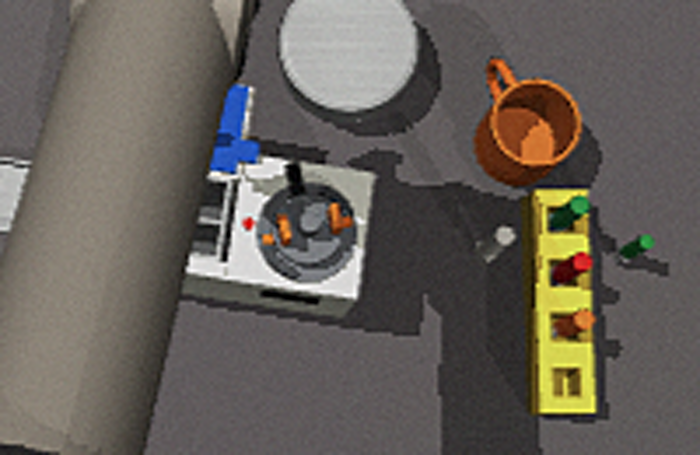

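View pics/side7.png

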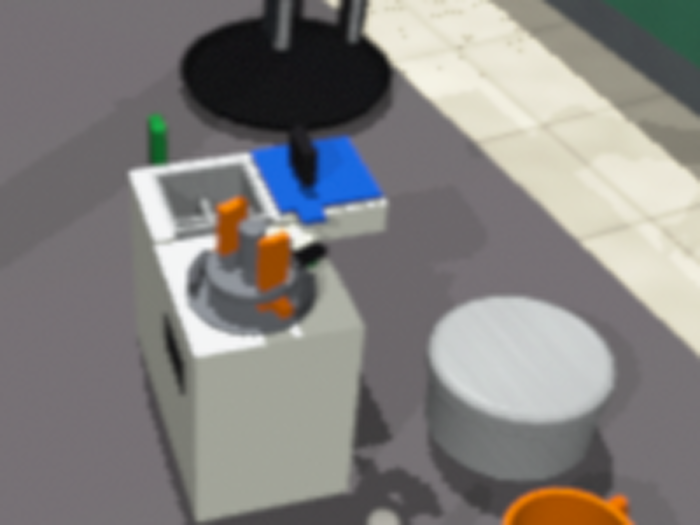

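The shutter is fully open, with the wells visible at (210,195) in the side crop and the arm on green. Now I'll measure the spoons.

Run:
```python
from h import *
t=cam('top'); s=cam('side')
def mask(c,lo,hi):
    return cv2.inRange(cv2.cvtColor(c['color'],cv2.COLOR_RGB2HSV),lo,hi)>0
Wt,Ws=pts(t),pts(s)
m=mask(t,(22,120,80),(35,255,255))&(abs(Wt[...,2]-.056)<.003)
print('caddy',cv2.minAreaRect(Wt[m][:,:2].astype(np.float32)))
m2=mask(s,(22,120,80),(35,255,255))&(abs(Ws[...,2]-.056)<.003)
print('caddy side',cv2.minAreaRect(Ws[m2][:,:2].astype(np.float32)))
cols={'green':((50,120,40),(80,255,255),.604),'red':((0,190,60),(5,255,255),.555),'orange':((6,170,80),(18,255,255),.507)}
for n,(lo,hi,x0) in cols.items():
    for nm,c,W in(('side',s,Ws),('top',t,Wt)):
        M=mask(c,lo,hi)
        b=M&(abs(W[...,0]-x0)<.022)&(W[...,1]<-.275)&(W[...,1]>-.335)&(W[...,2]>.062)
        P=W[b]
        o=-c['R'].T@c['t']
        for z0,z1 in((.06,.08),(.08,.1),(.1,.12),(.12,.135),(.130,.14)):
            q=P[(P[:,2]>=z0)&(P[:,2]<z1)]
            if len(q)<6: continue
            d=q.mean(0)-o; d[2]=0; d/=np.linalg.norm(d); l=np.array([-d[1],d[0],0])
            lat=q@l; dep=q@d
            cen=((lat.min()+lat.max())/2)*l+(np.percentile(dep,5)+.009)*d
            print(n,nm,z0,z1,len(q),'w',round(np.ptp(lat),4),'cen',cen[:2].round(4),'mean',q.mean(0).round(4))
    u,v=proj(t,(x0,-.3,.131)); print(u,v)
save(t,'top8.png',(310,170,380,260),7); save(s,'side8.png',(270,250,370,350),6)
```

```text
caddy ((0.5342957377433777, -0.3004764914512634), (0.2038266807794571, 0.05129885673522949), 0.30981147289276123)
caddy side ((0.5391159653663635, -0.30129799246788025), (0.22101052105426788, 0.05520989000797272), 1.2080127000808716)
green side 0.06 0.08 37 w 0.0128 cen [ 0.607  -0.3018] mean [ 0.6017 -0.3074  0.0708]
green side 0.08 0.1 41 w 0.0122 cen [ 0.6067 -0.302 ] mean [ 0.6017 -0.3073  0.0894]
green side 0.1 0.12 53 w 0.0142 cen [ 0.6069 -0.3019] mean [ 0.602  -0.3073  0.1099]
green side 0.12 0.135 78 w 0.0152 cen [ 0.6072 -0.3017] mean [ 0.6047 -0.3042  0.1289]
green side 0.13 0.14 43 w 0.0148 cen [ 0.6085 -0.3001] mean [ 0.606  -0.3023  0.1313]
green top 0.08 0.1 6 w 0.0113 cen [ 0.6096 -0.2999] mean [ 0.6056 -0.2935  0.087 ]
green top 0.1 0.12 6 w 0.0087 cen [ 0.6091 -0.3003] mean [ 0.6038 -0.2936  0.1067]
green top 0.12 0.135 21 w 0.0152 cen [ 0.6098 -0.3027] mean [ 0.6086 -0.3004  0.1306]
green top 0.13 0.14 16 w 0.0134 cen [ 0.6098 -0.3022] mean [ 0.6071 -0.2995  0.1322]
345.11445520152853 189.56424008672917
red side 0.06 0.08 34 w 0.0118 cen [ 0.5569 -0.3026] mean [ 0.
[... 753 characters left out ...]
2 54 w 0.016 cen [ 0.507 -0.302] mean [ 0.5028 -0.3077  0.1105]
orange side 0.12 0.135 72 w 0.0168 cen [ 0.5068 -0.3011] mean [ 0.5051 -0.3046  0.1287]
orange side 0.13 0.14 34 w 0.0146 cen [ 0.5073 -0.3009] mean [ 0.5069 -0.3023  0.1314]
orange top 0.06 0.08 6 w 0.0115 cen [ 0.5098 -0.3008] mean [ 0.5071 -0.293   0.0735]
orange top 0.08 0.1 6 w 0.0097 cen [ 0.5094 -0.3008] mean [ 0.5066 -0.2934  0.0898]
orange top 0.1 0.12 9 w 0.0158 cen [ 0.508  -0.3013] mean [ 0.5047 -0.2952  0.1096]
orange top 0.12 0.135 29 w 0.0156 cen [ 0.5088 -0.3018] mean [ 0.5084 -0.2998  0.1293]
orange top 0.13 0.14 16 w 0.0155 cen [ 0.5097 -0.3041] mean [ 0.508  -0.3012  0.1315]
346.3350301352354 221.2217564434671
```

View pics/top8.png

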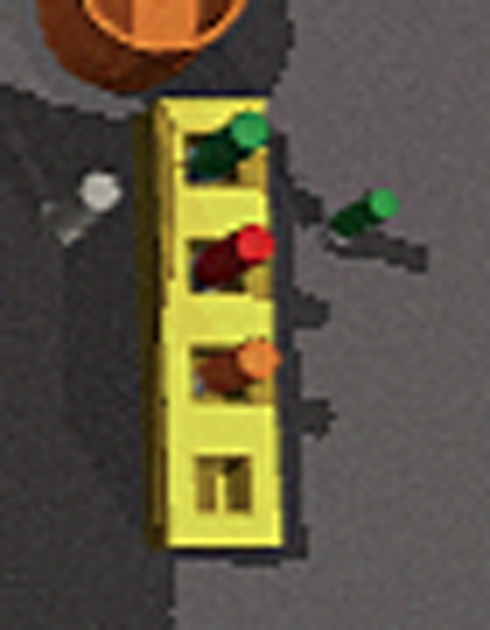

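View pics/side8.png

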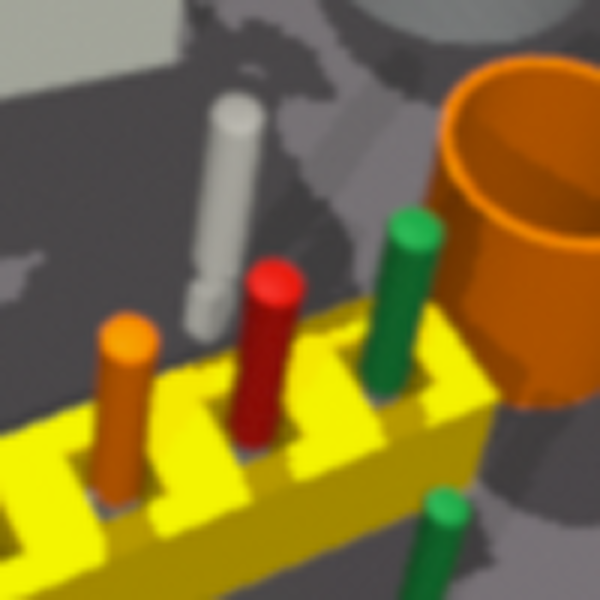

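All three spoons stand nearly upright. Their axes are about (.608,-.302), (.557,-.302) and (.508,-.302), and their tops are at z 0.131. Going to green first.

```bash
python3 -m creep '[[[0.003,0.035,-0.003,0,0.02,0,0.04],[0,0,0,0,0.03,0,0.04],[0,0,0,0,0.04,0,0.04],[0,0,0,0,0.04,0,0.04],[0,0,0,0,0.04,0,0.04],[0,0,0,0,0.04,0,0.04],[0,0,0,0,0.04,0.02,0.04],[0,0,0,0,0.04,0.02,0.04],[0,0,0,0,0.025,0.02,0.04],[0,0,0,0,0,0.01,0.04],[0,0,0,0,0,0,0.04]]]' 30| grep -v width;python3 - <<'E'
from h import *
goto((.608,-.302,.17),YAW)
E
```

```text
t: 12.32
eef_pos: [0.6111, -0.2763, 0.257]
tool_rot: [-0.001, 0.998, -0.069, -0.009]
contact_force: [0.7, 0.5, -0.8]
t 12.32 eef [ 0.6111 -0.2763  0.257 ] a -7.9 tilt 1.05 F [ 0.7  0.5 -0.8] grip 0.0399 q [-0.16  0.62  0.74  1.64 -0.46  1.08  0.57]
 turn [-0.0003  0.0183  0.0098] | 1.2 deg; shift [0.0008 0.0259 0.087 ] shift in current axes [0.0021 0.0259 0.087 ]
```

```bash
python3 -m creep '[[[0,0.018,0.01,0,0.014,0,0.04],[0,0,0,0.001,0.011,0.01,0.04],[0,0,0,0,0,0.01,0.04],[0,0,0,0,0,0.01,0.04],[0,0,0,0,0,0,0.04]]]' 30| grep -v width;python3 - <<'E'
from h import *
goto((.608,-.302,.17),YAW)
E
```

```text
t: 12.73
eef_pos: [0.6095, -0.2998, 0.2235]
tool_rot: [-0.001, 0.997, -0.072, 0.0]
contact_force: [-1.2, 0.5, -0.5]
t 12.73 eef [ 0.6095 -0.2998  0.2235] a -8.29 tilt 0.11 F [-1.2  0.5 -0.5] grip 0.0401 q [-0.11  0.66  0.72  1.65 -0.5   1.02  0.63]
 turn [-0.0019 -0.0007  0.003 ] | 0.2 deg; shift [-0.0011  0.0024  0.0535] shift in current axes [-0.0012  0.0025  0.0535]
```

```bash
python3 -m creep '[[[0,0,0,-0.001,0.002,0.015,0.04],[0,0,0,0,0,0.018,0.04],[0,0,0,0,0,0.008,0.04]]]' 30| grep -v width;python3 - <<'E'
from h import *
goto((.608,-.302,.17),YAW)
c=cam('side'); save(c,'side9.png',(270,220,400,350),5)
E
```

```text
t: 12.98
eef_pos: [0.6112, -0.2991, 0.1829]
tool_rot: [-0.001, 0.998, -0.07, 0.003]
contact_force: [-0.3, 1.1, 0.6]
t 12.98 eef [ 0.6112 -0.2991  0.1829] a -8.02 tilt 0.33 F [-0.3  1.1  0.6] grip 0.04 q [-0.09  0.71  0.68  1.68 -0.53  0.95  0.66]
 turn [-0.0026 -0.0052  0.0076] | 0.5 deg; shift [-0.0027  0.0033  0.0129] shift in current axes [-0.0028  0.0033  0.0128]
```

View pics/side9.png

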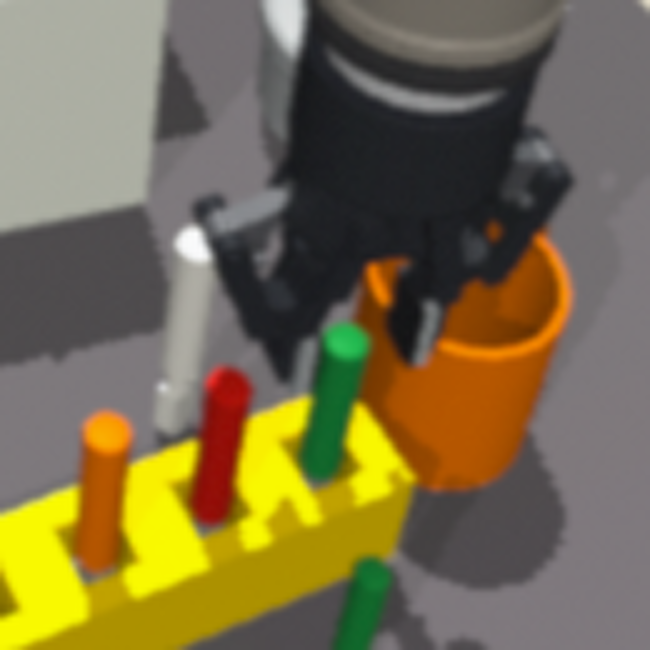

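Fingers straddle the green handle at (345,340), and the mug is clear. Down and close.

```bash
python3 -m creep '[[[-0.002,-0.005,0.007,-0.0025,0.003,0.009,0.04],[0,0,0,0,0,0.003,0.035],[0,0,0,0,0,0,0.01],[0,0,0,0,0,0,0.01],[0,0,0,0,0,0,0.01],[0,0,0,0,0,0,0.01]]]' 30| grep -v width;python3 - <<'E'
from h import *
goto((.608,-.302,.17),YAW)
c=cam('side'); save(c,'side10.png',(270,220,400,350),5)
E
```

```text
t: 13.53
eef_pos: [0.6095, -0.3005, 0.1709]
tool_rot: [-0.0, 0.997, -0.072, 0.0]
contact_force: [1.3, -0.4, 0.1]
t 13.53 eef [ 0.6095 -0.3005  0.1709] a -8.31 tilt 0.05 F [ 1.3 -0.4  0.1] grip 0.0175 q [-0.08  0.72  0.68  1.68 -0.54  0.93  0.66]
 turn [-0.0008 -0.0005  0.0026] | 0.2 deg; shift [-0.0013  0.0017  0.0009] shift in current axes [-0.0013  0.0017  0.0009]
```

View pics/side10.png

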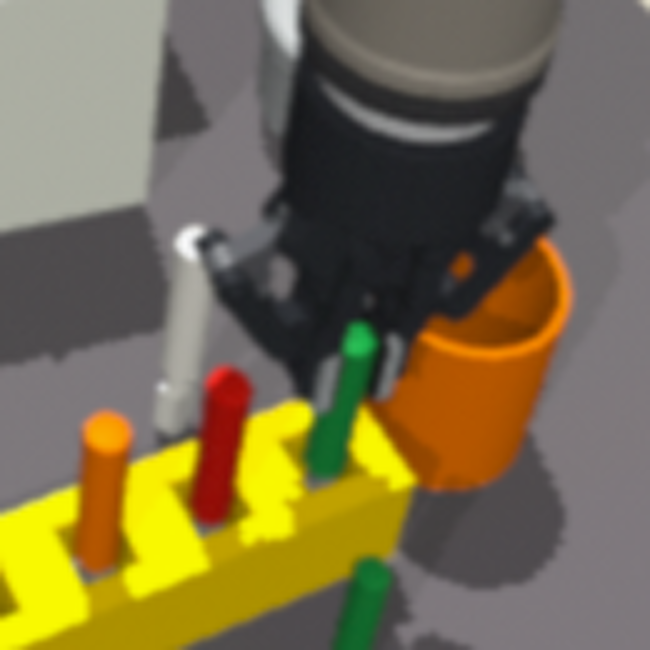

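Gripped at 17.5 mm. Lifting.

```bash
python3 -m creep '[[[0,0,0,0,0,-0.015,0.01],[0,0,0,0,0,-0.02,0.01],[0,0,0,0,0,-0.025,0.01],[0,0,0,0,0,-0.03,0.01],[0,0,0,0,0,-0.03,0.01],[0,0,0,0,0,-0.03,0.01],[0,0,0,0,0,-0.03,0.01],[0,0,0,0,0,-0.03,0.01],[0,0,0,0,0,-0.02,0.01],[0,0,0,0,0,-0.01,0.01],[0,0,0,0,0,0,0.01]]]' 30| grep -v width;python3 - <<'E'
from h import *
goto(st(17,-17,420),YAW)
c=cam('side'); save(c,'side11.png',(230,100,430,250),3.5)
E
```

```text
t: 14.5
eef_pos: [0.6061, -0.3029, 0.4356]
tool_rot: [0.001, 0.997, -0.075, 0.003]
contact_force: [-0.2, -0.7, -0.7]
t 14.5 eef [ 0.6061 -0.3029  0.4356] a -8.61 tilt 0.4 F [-0.2 -0.7 -0.7] grip 0.0173 q [-0.16  0.49  0.83  1.42 -0.37  1.38  0.52]
 turn [ 0.0015 -0.0069 -0.0026] | 0.4 deg; shift [-0.0456 -0.3248  0.0156] shift in current axes [-0.0465 -0.3247  0.0148]
```

View pics/side11.png

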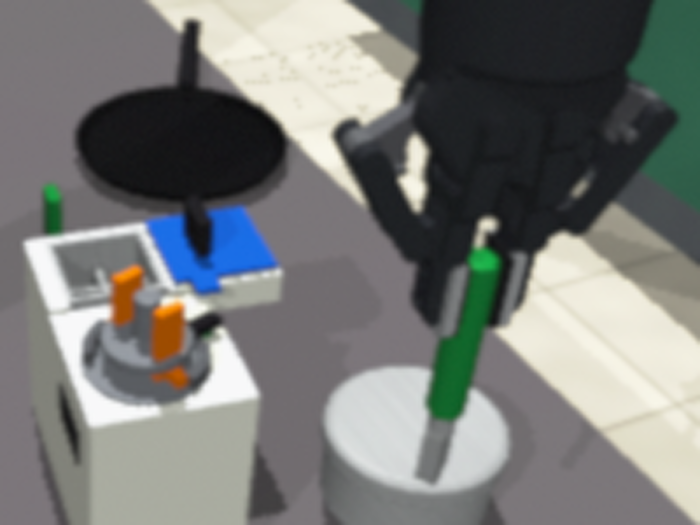

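```bash
cat >> h.py <<'E'
def spoonaxis(lo,hi,box,cn='side'):
    """axis of held spoon handle from its cloud; box=(xmin,xmax,ymin,ymax,zmin,zmax)"""
    c=cam(cn); W=pts(c); M=cv2.inRange(cv2.cvtColor(c['color'],cv2.COLOR_RGB2HSV),lo,hi)>0
    b=M&np.all((W>np.array(box)[::2])&(W<np.array(box)[1::2]),-1)
    P=W[b]; o=-c['R'].T@c['t']; z=P[:,2]
    C=[];
    for k in np.arange(z.min()+.004,z.max()-.012,.008):
        q=P[(z>=k)&(z<k+.008)]
        if len(q)<6: continue
        d=q.mean(0)-o; d[2]=0; d/=np.linalg.norm(d); l=np.array([-d[1],d[0],0])
        lat=q@l; dep=q@d; mid=(lat.min()+lat.max())/2
        near=np.median(dep[abs(lat-mid)<.004])
        cc=mid*l+(near+.009)*d; C.append([cc[0],cc[1],k+.004])
    C=np.array(C); A=np.polyfit(C[:,2],C[:,0],1),np.polyfit(C[:,2],C[:,1],1)
    print('n',b.sum(),'z',z.min().round(4),z.max().round(4),'slope dx/dz',A[0][0].round(3),'dy/dz',A[1][0].round(3))
    o_,e,R=tool()
    ztip=z.max()-.125
    for nm,zz in(('top',z.max()),('tip',ztip)):
        p=np.array([np.polyval(A[0],zz),np.polyval(A[1],zz),zz]); print(nm,p.round(4),'rel tcp tool axes',(R.T@(p-e)).round(4),'steril',(SR.T@(p-SO)).round(4))
G=((50,120,40),(80,255,255)); RED=((0,190,60),(5,255,255)); ORG=((6,170,80),(18,255,255))
E
python3 - <<'E'
from h import *
o,e,R=tool(); bx=(e[0]-.05,e[0]+.05,e[1]-.05,e[1]+.05,e[2]-.25,e[2])
spoonaxis(*G,bx)
spoonaxis(*G,bx,'top') if 0 else None
E
```

```text
n 442 z 0.3153 0.4081 slope dx/dz 0.084 dy/dz -0.005
top [ 0.6129 -0.3053  0.4081] rel tcp tool axes [0.0075 0.0018 0.0243] steril [ 0.0697 -0.3431  0.4081]
tip [ 0.6025 -0.3046  0.2831] rel tcp tool axes [-0.0033  0.0027  0.1493] steril [ 0.0592 -0.344   0.2831]
```

```bash
cat >> h.py <<'E'
def gp(target,off=(0,0,.054)):
    """shift in current tool axes to bring tool point off to target"""
    o,e,R=tool(); p=e+R@np.array(off); d=np.array(target)-p
    print('t',round(o['t'],2),'tcp',e.round(4),'gp',p.round(4),'zaxis',R[:,2].round(3),'a',np.degrees(np.arctan2(R[1,0],R[0,0])).round(2),'F',np.round(o['contact_force'],1),'grip',round(o['gripper_width']*.0854,4),'q3',o['q'][2].round(2))
    print(' shift',(R.T@d).round(4),'world d',d.round(4))
E
python3 -m creep '[[[0,0.08,0,0,0,0,0.01],[0,0,0,-0.003,-0.03,0,0.01],[0,0,0,-0.006,-0.04,0,0.01],[0,0,0,-0.007,-0.04,0,0.01],[0,0,0,-0.006,-0.04,0,0.01],[0,0,0,-0.007,-0.04,0,0.01],[0,0,0,-0.006,-0.04,0,0.01],[0,0,0,-0.005,-0.03,0,0.01],[0,0,0,-0.003,-0.02,0,0.01],[0,0,0,0,0,0,0.01],[0,0,0,0,0,0,0.01]]]' 30| grep -v width;python3 - <<'E'
from h import *
gp(st(17,-17,370),(0,.002,.054))
o,e,R=tool(); bx=(e[0]-.05,e[0]+.05,e[1]-.05,e[1]+.05,e[2]-.25,e[2])
spoonaxis(*G,bx)
c=cam('top'); save(c,'top12.png',(180,130,380,260),3.5)
c=cam('side'); save(c,'side12.png',(180,80,380,230),3.5)
E
```

```text
t: 15.52
eef_pos: [0.5962, -0.0036, 0.4033]
tool_rot: [0.006, 0.997, -0.076, 0.024]
contact_force: [1.0, -1.8, -0.0]
t 15.52 tcp [ 0.5962 -0.0036  0.4033] gp [ 0.5985 -0.0064  0.3494] zaxis [ 0.047 -0.015 -0.999] a -8.69 F [ 1.  -1.8 -0. ] grip 0.017 q3 0.83
 shift [ 0.0065 -0.0326 -0.0206] world d [0.0104 0.0315 0.0206]
n 288 z 0.2834 0.3654 slope dx/dz 0.027 dy/dz 0.011
top [ 0.6023 -0.0056  0.3654] rel tcp tool axes [0.0045 0.0011 0.0379] steril [ 0.015  -0.0483  0.3654]
tip [ 0.5989 -0.007   0.2404] rel tcp tool axes [-0.0045  0.002   0.1626] steril [ 0.0119 -0.0502  0.2404]
```

View pics/side12.png

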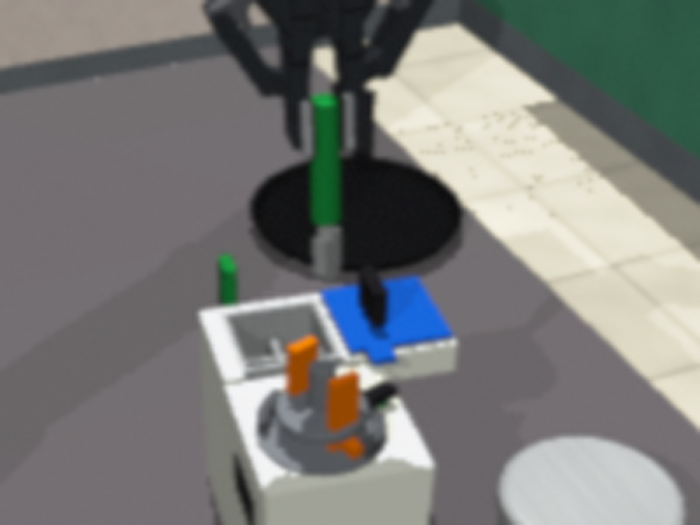

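```bash
python3 -m creep '[[[0,0.02,0,0.003,-0.015,0,0.01],[0,0,0,0.002,-0.011,0,0.01],[0,0,0,0,0,0,0.01],[0,0,0,0,0,0.005,0.01],[0,0,0,0,0,0,0.01]]]' 30| grep -v width;python3 - <<'E'
from h import *
gp(st(17,-17,300),(0,.002,.054))
o,e,R=tool(); bx=(e[0]-.05,e[0]+.05,e[1]-.05,e[1]+.05,e[2]-.25,e[2])
spoonaxis(*G,bx)
E
```

```text
t: 16.08
eef_pos: [0.606, 0.0109, 0.3989]
tool_rot: [0.008, 0.996, -0.084, 0.034]
contact_force: [0.5, 0.4, 0.0]
t 16.08 tcp [0.606  0.0109 0.3989] gp [0.6093 0.0077 0.345 ] zaxis [ 0.067 -0.022 -0.997] a -9.6 F [0.5 0.4 0. ] grip 0.017 q3 0.83
 shift [-0.0065 -0.0176  0.0445] world d [-0.0005  0.0174 -0.045 ]
n 277 z 0.2788 0.3616 slope dx/dz -0.011 dy/dz 0.008
top [0.6123 0.0082 0.3616] rel tcp tool axes [0.0038 0.0007 0.0383] steril [ 0.023  -0.0332  0.3616]
tip [0.6137 0.0071 0.2366] rel tcp tool axes [-0.0035  0.0002  0.1631] steril [ 0.0245 -0.034   0.2366]
```

```bash
python3 -m creep '[[[0,0,0.02,-0.001,-0.012,0,0.01],[0,0,0,-0.001,-0.004,0.005,0.01],[0,0,0,-0.001,0,0.01,0.01],[0,0,0,-0.0005,0,0.01,0.01],[0,0,0,0,0,0.005,0.01],[0,0,0,0,0,0,0.01]]]' 30| grep -v width;python3 - <<'E'
from h import *
gp(st(17,-17,187),(0,.002,.054))
o,e,R=tool(); bx=(e[0]-.05,e[0]+.05,e[1]-.05,e[1]+.05,e[2]-.25,e[2])
spoonaxis(*G,bx)
E
```

```text
t: 16.63
eef_pos: [0.6066, 0.0214, 0.3658]
tool_rot: [0.009, 0.995, -0.097, 0.034]
contact_force: [-1.2, -0.6, 0.2]
t 16.63 tcp [0.6066 0.0214 0.3658] gp [0.6099 0.0182 0.312 ] zaxis [ 0.067 -0.024 -0.997] a -11.06 F [-1.2 -0.6  0.2] grip 0.0171 q3 0.82
 shift [-0.0111 -0.008   0.1244] world d [-0.001   0.0069 -0.125 ]
n 254 z 0.2459 0.328 slope dx/dz -0.038 dy/dz 0.006
top [0.6112 0.0183 0.328 ] rel tcp tool axes [0.0023 0.0017 0.0384] steril [ 0.0204 -0.0233  0.328 ]
tip [0.6159 0.0175 0.203 ] rel tcp tool axes [-0.0017  0.0002  0.1634] steril [ 0.0251 -0.0234  0.203 ]
```

```bash
python3 -m creep '[[[0,-0.025,-0.035,-0.001,-0.006,0,0.01],[0,0,0,-0.001,0,0.01,0.01],[0,0,0,-0.0005,0,0.01,0.01],[0,0,0,0,0,0.002,0.01],[0,0,0,0,0,0,0.01]]]' 30| grep -v width;python3 - <<'E'
from h import *
gp(st(17,-17,187),(0,.002,.054))
o,e,R=tool(); bx=(e[0]-.05,e[0]+.05,e[1]-.05,e[1]+.05,e[2]-.25,e[2])
spoonaxis(*G,bx)
c=cam('side'); save(c,'side13.png',(200,100,320,220),5)
E
```

```text
t: 17.1
eef_pos: [0.6061, 0.0251, 0.3417]
tool_rot: [0.009, 0.996, -0.081, 0.022]
contact_force: [-0.2, 0.0, -0.2]
t 17.1 tcp [0.6061 0.0251 0.3417] gp [0.6081 0.022  0.2878] zaxis [ 0.043 -0.021 -0.999] a -9.25 F [-0.2  0.  -0.2] grip 0.0169 q3 0.79
 shift [-0.0045 -0.0045  0.1006] world d [ 0.0007  0.0031 -0.1008]
n 231 z 0.2232 0.3042 slope dx/dz 0.006 dy/dz 0.01
top [0.6109 0.0223 0.3042] rel tcp tool axes [0.0035 0.0015 0.0377] steril [ 0.0195 -0.0194  0.3042]
tip [0.6102 0.0211 0.1792] rel tcp tool axes [-0.0027  0.0011  0.1626] steril [ 0.0189 -0.0207  0.1792]
```

View pics/side13.png

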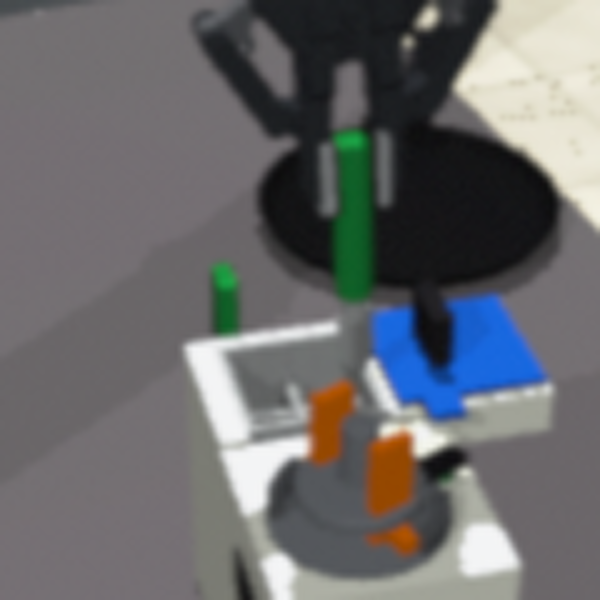

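```bash
python3 -m creep '[[[0,0,0,0,-0.003,0.012,0.01],[0,0,0,-0.001,0,0.015,0.01],[0,0,0,-0.001,0,0.015,0.01],[0,0,0,0,0,0.005,0.01]]]' 30| grep -v width;python3 - <<'E'
from h import *
gp(st(17,-17,187),(0,.002,.054))
o,e,R=tool(); bx=(e[0]-.05,e[0]+.05,e[1]-.05,e[1]+.05,e[2]-.25,e[2])
spoonaxis(*G,bx)
E
```

```text
t: 17.53
eef_pos: [0.6084, 0.0277, 0.2987]
tool_rot: [0.006, 0.996, -0.081, 0.025]
contact_force: [-5.8, -0.0, -2.3]
t 17.53 tcp [0.6084 0.0277 0.2987] gp [0.6107 0.0249 0.2448] zaxis [ 0.049 -0.016 -0.999] a -9.29 F [-5.8 -0.  -2.3] grip 0.0169 q3 0.76
 shift [-0.0048 -0.0003  0.0576] world d [-0.0019  0.0002 -0.0578]
n 197 z 0.1901 0.2791 slope dx/dz 0.0 dy/dz 0.033
top [0.6126 0.0262 0.2791] rel tcp tool axes [0.0038 0.0007 0.0191] steril [ 0.0206 -0.0154  0.2791]
tip [0.6126 0.0221 0.1541] rel tcp tool axes [-0.0018  0.0037  0.144 ] steril [ 0.0211 -0.0194  0.1541]
```

```bash
python3 -m creep '[[[0,0,0,-0.003,0,0,0.01],[0,0,0,0,0,0,0.01]]]' 30| grep -v width;python3 - <<'E'
from h import *
gp(st(17,-17,187),(0,.002,.054))
c=cam('side'); save(c,'side14.png',(200,100,320,220),5)
E
```

```text
t: 17.75
eef_pos: [0.6046, 0.0285, 0.2965]
tool_rot: [0.006, 0.996, -0.081, 0.024]
contact_force: [0.5, -0.3, 0.0]
t 17.75 tcp [0.6046 0.0285 0.2965] gp [0.6068 0.0256 0.2426] zaxis [ 0.047 -0.017 -0.999] a -9.31 F [ 0.5 -0.3  0. ] grip 0.0171 q3 0.76
 shift [-0.0007 -0.0003  0.0557] world d [ 0.002  -0.0005 -0.0556]
```

View pics/side14.png

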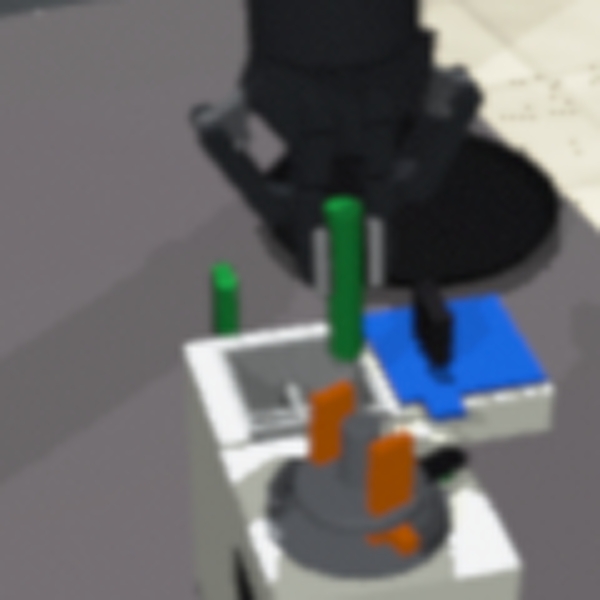

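```bash
python3 - <<'E'
from h import *
c=cam('side')
for p in((17,-17,176),(17,17,176),(17,-17,162),(17,17,162),(-17,-17,162),(-17,17,162)):
    u,v=proj(c,st(*p)); print(p,round((u-200)*5),round((v-100)*5))
gp(st(17,-17,187),(0,.002,.054))
E
python3 -m creep '[[[0,0,0,-0.0005,0,0.012,0.01],[0,0,0,0,0,0.012,0.01],[0,0,0,-0.001,0,0.01,0.01],[0,0,0,0,0,0.004,0.01]]]' 30| grep -v width;python3 - <<'E'
from h import *
gp(st(17,-17,187),(0,.002,.054))
E
```

```text
(17, -17, 176) 343 365
(17, 17, 176) 324 327
(17, -17, 162) 342 388
(17, 17, 162) 324 349
(-17, -17, 162) 275 399
(-17, 17, 162) 259 359
t 17.85 tcp [0.6053 0.0285 0.2972] gp [0.6076 0.0257 0.2432] zaxis [ 0.048 -0.017 -0.999] a -9.29 F [ 0.4 -0.7 -0.2] grip 0.0173 q3 0.76
 shift [-0.0015 -0.0001  0.0562] world d [ 0.0013 -0.0006 -0.0562]
t: 18.18
eef_pos: [0.6059, 0.0286, 0.2568]
tool_rot: [0.006, 0.996, -0.081, 0.026]
contact_force: [0.4, 0.2, -0.9]
t 18.18 tcp [0.6059 0.0286 0.2568] gp [0.6083 0.0258 0.2029] zaxis [ 0.05  -0.015 -0.999] a -9.25 F [ 0.4  0.2 -0.9] grip 0.0167 q3 0.73
 shift [-0.0002  0.0005  0.0159] world d [ 0.0005 -0.0007 -0.0159]
```

```bash
python3 -m creep '[[[0,0,0,0,0,0.008,0.01],[0,0,0,0,0,0,0.01],[0,0,0,0,0,0,0.03],[0,0,0,0,0,0,0.04],[0,0,0,0,0,0,0.04],[0,0,0,0,0,0,0.04],[0,0,0,0,0,-0.02,0.04],[0,0,0,0,0,-0.03,0.04],[0,0,0,0,0,-0.03,0.04],[0,0,0,0,0,-0.01,0.04],[0,0,0,0,0,0,0.04]]]' 30| grep -v width;python3 - <<'E'
from h import *
c=cam('side'); save(c,'side15.png',(200,100,320,220),5)
goto((.557,-.302,.25),YAW)
E
```

```text
t: 19.1
eef_pos: [0.6027, 0.0293, 0.3402]
tool_rot: [0.007, 0.996, -0.081, 0.026]
contact_force: [0.3, -1.1, 0.0]
t 19.15 eef [0.6027 0.0292 0.3394] a -9.33 tilt 3.08 F [-0.3  0.2 -0.5] grip 0.0401 q [-0.77  0.38  0.8   1.76 -0.29  1.07 -0.04]
 turn [ 0.0099 -0.0529 -0.0154] | 3.2 deg; shift [0.0035 0.3343 0.0894] shift in current axes [0.0039 0.3333 0.0929]
```

View pics/side15.png

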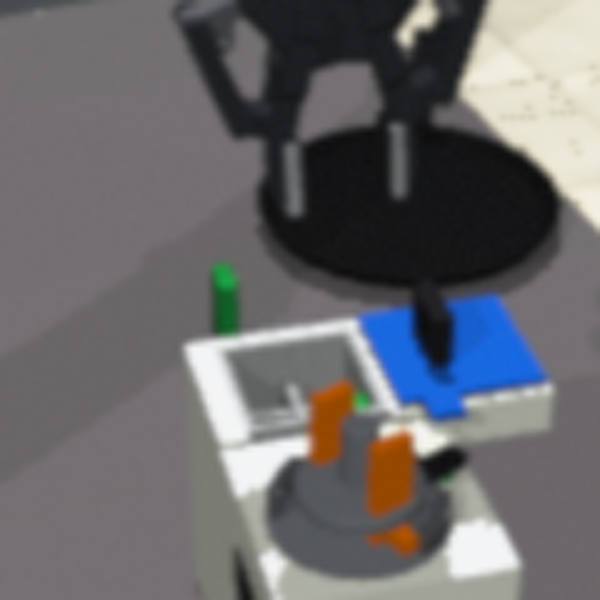

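Green has dropped into its well, with its top visible at (360,400). Now red.

```bash
python3 -m creep '[[[0.01,-0.05,-0.015,0,0.02,0,0.04],[0,0,0,0,0.035,0,0.04],[0,0,0,0,0.04,0,0.04],[0,0,0,0,0.04,0,0.04],[0,0,0,0,0.04,0,0.04],[0,0,0,0,0.04,0.01,0.04],[0,0,0,0,0.04,0.02,0.04],[0,0,0,0,0.04,0.02,0.04],[0,0,0,0,0.03,0.02,0.04],[0,0,0,0,0.008,0.01,0.04],[0,0,0,0,0,0,0.04],[0,0,0,0,0,0,0.04]]]' 30| grep -v width;python3 - <<'E'
from h import *
goto((.557,-.302,.17),YAW)
E
```

```text
t: 20.15
eef_pos: [0.5505, -0.298, 0.2429]
tool_rot: [-0.002, 0.998, -0.069, -0.008]
contact_force: [-0.1, -0.1, 0.8]
t 20.15 eef [ 0.5505 -0.298   0.2429] a -7.87 tilt 0.93 F [-0.1 -0.1  0.8] grip 0.0398 q [-0.13  0.56  0.74  1.76 -0.43  1.    0.64]
 turn [-0.0026  0.016   0.0103] | 1.1 deg; shift [0.007  0.003  0.0729] shift in current axes [0.0081 0.0033 0.0728]
```

```bash
python3 -m creep '[[[-0.002,0.013,0.008,0.006,0.003,0.01,0.04],[0,0,0,0,0,0.015,0.04],[0,0,0,0,0,0.01,0.04],[0,0,0,0,0,0,0.04]]]' 30| grep -v width;python3 - <<'E'
from h import *
goto((.557,-.302,.17),YAW)
o,e,R=tool(); 
spoonaxis(*RED,(.53,.585,-.335,-.275,.06,.145))
E
```

```text
t: 20.48
eef_pos: [0.558, -0.297, 0.2064]
tool_rot: [-0.002, 0.998, -0.07, -0.001]
contact_force: [-0.2, 0.2, 0.6]
t 20.48 eef [ 0.558  -0.297   0.2064] a -8.07 tilt 0.22 F [-0.2  0.2  0.6] grip 0.0403 q [-0.1   0.61  0.7   1.78 -0.48  0.93  0.67]
 turn [-0.0031  0.0022  0.0069] | 0.5 deg; shift [-0.0002  0.0051  0.0364] shift in current axes [-0.0002  0.0052  0.0364]
n 190 z 0.0605 0.1336 slope dx/dz -0.006 dy/dz 0.004
top [ 0.5574 -0.3012  0.1336] rel tcp tool axes [-0.0002  0.0046  0.0736] steril [ 0.0141 -0.3473  0.1336]
tip [ 0.5582 -0.3017  0.0086] rel tcp tool axes [0.0008 0.0054 0.1986] steril [ 0.015  -0.3477  0.0086]
```

```bash
python3 -m creep '[[[-0.002,0.002,0.006,-0.001,0.004,0.012,0.04],[0,0,0,-0.001,0,0.014,0.04],[0,0,0,0,0,0.006,0.04],[0,0,0,0,0,0,0.04]]]' 30| grep -v width;python3 - <<'E'
from h import *
goto((.5565,-.302,.17),YAW)
c=cam('side'); save(c,'side16.png',(270,220,400,350),5)
E
```

```text
t: 20.87
eef_pos: [0.5576, -0.299, 0.1744]
tool_rot: [-0.0, 0.997, -0.072, 0.002]
contact_force: [-0.0, 0.3, 0.1]
t 20.87 eef [ 0.5576 -0.299   0.1744] a -8.21 tilt 0.25 F [-0.   0.3  0.1] grip 0.0399 q [-0.08  0.64  0.67  1.8  -0.52  0.87  0.69]
 turn [-0.0012 -0.0043  0.0043] | 0.4 deg; shift [-0.0006  0.0031  0.0044] shift in current axes [-0.0007  0.0031  0.0044]
```

View pics/side16.png

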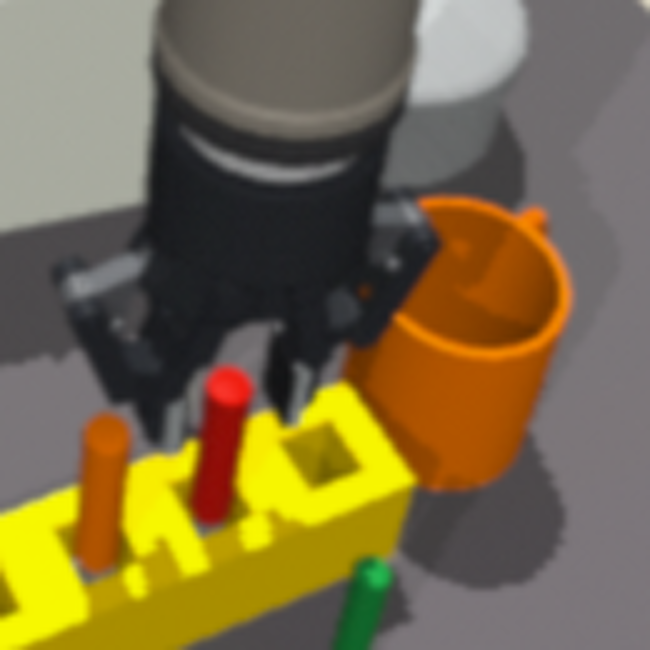

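```bash
python3 -m creep '[[[0,-0.004,0.004,-0.003,0.003,0.004,0.04],[0,0,0,-0.0005,0,0.001,0.035],[0,0,0,0,0,0,0.01],[0,0,0,0,0,0,0.01],[0,0,0,0,0,0,0.01],[0,0,0,0,0,0,0.01]]]' 30| grep -v width;python3 - <<'E'
from h import *
goto((.5545,-.302,.17),YAW)
spoonaxis(*RED,(.53,.585,-.335,-.275,.06,.145))
E
python3 -m creep '[[[0,0,0,0,0,-0.015,0.01],[0,0,0,0,0,-0.02,0.01],[0,0,0,0,0,-0.025,0.01],[0,0,0,0,0,-0.03,0.01],[0,0,0,0,0,-0.03,0.01],[0,0,0,0,0,-0.03,0.01],[0,0,0,0,0,-0.03,0.01],[0,0,0,0,0,-0.03,0.01],[0,0,0,0,0,-0.02,0.01],[0,0,0,0,0,-0.01,0.01],[0,0,0,0,0,0,0.01]]]' 30| grep -v width;python3 - <<'E'
from h import *
o,e,R=tool(); bx=(e[0]-.05,e[0]+.05,e[1]-.05,e[1]+.05,e[2]-.25,e[2])
spoonaxis(*RED,bx)
gp(st(-17,-17,380),(0,.002,.054))
E
```

```text
t: 21.42
eef_pos: [0.5537, -0.3027, 0.1704]
tool_rot: [-0.0, 0.997, -0.074, 0.001]
contact_force: [-0.6, 1.0, -0.5]
t 21.42 eef [ 0.5537 -0.3027  0.1704] a -8.52 tilt 0.11 F [-0.6  1.  -0.5] grip 0.0171 q [-0.07  0.65  0.67  1.81 -0.52  0.87  0.7 ]
 turn [-0.0005 -0.0019 -0.001 ] | 0.1 deg; shift [ 0.0006 -0.0008  0.0004] shift in current axes [ 0.0006 -0.0008  0.0004]
n 160 z 0.0602 0.1345 slope dx/dz 0.077 dy/dz -0.042
top [ 0.5597 -0.3042  0.1345] rel tcp tool axes [0.006  0.0006 0.036 ] steril [ 0.0169 -0.35    0.1345]
tip [ 0.5501 -0.299   0.0095] rel tcp tool axes [-0.0045 -0.0031  0.161 ] steril [ 0.0066 -0.3462  0.0095]
t: 22.38
eef_pos: [0.5532, -0.3017, 0.4214]
tool_rot: [-0.001, 0.997, -0.074, 0.001]
contact_force: [-0.1, 0.2, -0.5]
n 386 z 0.3035 0.3968 slope dx/dz 0.077 dy/dz -0.007
top [ 0.5602 -0.3012  0.3968] rel tcp tool axes [ 0.0071 -0.0014  0.0233] steril [ 0.0169 -0.3468  0.3968]
tip [ 0.5507 -0.3002  0.2718] rel tcp tool axes [-0.0026 -0.0006  0.1483] steril [ 0.0073 -0.3473  0.2718]
t 22.43 tcp [ 0.553  -0.3015  0.4202] gp [ 0.5527 -0.3034  0.3662] zaxis [ 0.001  0.002 -1.   ] a -8.51 F [ 1.6 -0.6 -0.5] grip 0.0171 q3 0.84
 shift [-0.0271 -0.3332 -0.0132] world d [0.0225 0.3335 0.0138]
```

```bash
python3 -m creep '[[[0,0.07,0,0,0,-0.01,0.01],[0,0.01,0,-0.003,-0.03,-0.005,0.01],[0,0,0,-0.003,-0.04,-0.005,0.01],[0,0,0,-0.003,-0.04,0,0.01],[0,0,0,-0.004,-0.04,0,0.01],[0,0,0,-0.004,-0.04,0,0.01],[0,0,0,-0.004,-0.04,0,0.01],[0,0,0,-0.004,-0.04,0,0.01],[0,0,0,-0.003,-0.04,0,0.01],[0,0,0,-0.002,-0.03,0,0.01],[0,0,0,0,-0.01,0,0.01],[0,0,0,0,0,0,0.01]]]' 30| grep -v width;python3 - <<'E'
from h import *
o,e,R=tool(); bx=(e[0]-.05,e[0]+.05,e[1]-.05,e[1]+.05,e[2]-.25,e[2])
spoonaxis(*RED,bx)
gp(st(-17,-17,300),(0,.001,.054))
E
```

```text
t: 23.43
eef_pos: [0.567, 0.0653, 0.4139]
tool_rot: [0.005, 0.997, -0.076, 0.026]
contact_force: [-1.5, -0.6, 0.0]
n 214 z 0.2967 0.3759 slope dx/dz -0.018 dy/dz 0.007
top [0.5726 0.0658 0.3759] rel tcp tool axes [ 0.0036 -0.0027  0.038 ] steril [-0.0248  0.0179  0.3759]
tip [0.5749 0.0649 0.2509] rel tcp tool axes [-0.0004 -0.0031  0.163 ] steril [-0.0224  0.0174  0.2509]
t 23.48 tcp [0.5668 0.0643 0.4136] gp [0.5693 0.0625 0.3597] zaxis [ 0.05  -0.015 -0.999] a -8.7 F [-0.3  0.4 -0.7] grip 0.0171 q3 0.75
 shift [0.0076 0.0307 0.0604] world d [ 0.0059 -0.0324 -0.0597]
```

```bash
python3 -m creep '[[[0,-0.012,0,0.004,0,0.01,0.01],[0,0,0,-0.001,0,0.02,0.01],[0,0,0,-0.001,0,0.02,0.01],[0,0,0,0,0,0.008,0.01],[0,0,0,0,0,0,0.01]]]' 30| grep -v width;python3 - <<'E'
from h import *
o,e,R=tool(); bx=(e[0]-.05,e[0]+.05,e[1]-.05,e[1]+.05,e[2]-.25,e[2])
spoonaxis(*RED,bx)
gp(st(-17,17,187),(0,-.003,.054))
c=cam('side'); save(c,'side17.png',(200,100,320,220),5)
E
```

```text
t: 23.9
eef_pos: [0.5701, 0.0521, 0.3517]
tool_rot: [0.008, 0.996, -0.082, 0.018]
contact_force: [-0.6, 0.3, 0.1]
n 199 z 0.2343 0.3137 slope dx/dz -0.015 dy/dz 0.019
top [0.575  0.0525 0.3137] rel tcp tool axes [ 0.0031 -0.0019  0.0388] steril [-0.0205  0.0051  0.3137]
tip [0.5769 0.0501 0.1887] rel tcp tool axes [ 0.0006 -0.0014  0.1638] steril [-0.0183  0.0031  0.1887]
t 23.95 tcp [0.5702 0.0518 0.3524] gp [0.5726 0.0538 0.2984] zaxis [ 0.035 -0.018 -0.999] a -9.42 F [-1.5 -0.3 -0.3] grip 0.0169 q3 0.74
 shift [ 0.0016 -0.0124  0.1114] world d [ 0.0075  0.01   -0.1114]
```

View pics/side17.png

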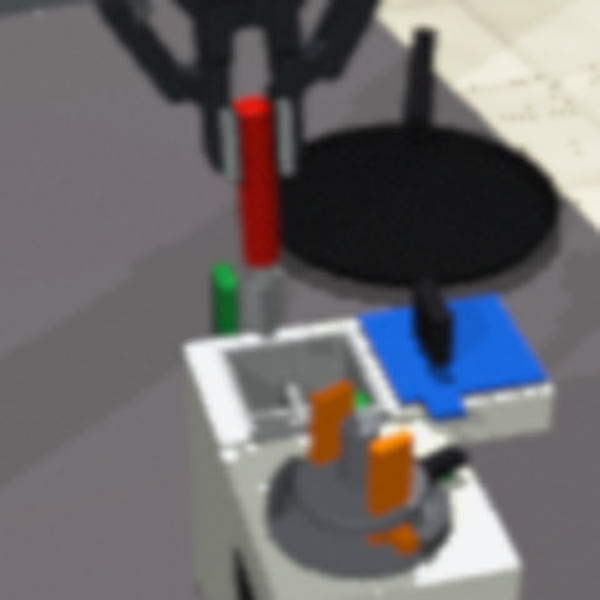

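```bash
python3 -m creep '[[[0,-0.012,-0.012,0.002,-0.010,0,0.01],[0,0,0,0,0,0,0.01],[0,0,0,0,0,0,0.01],[0,0,0,0,0,0,0.01]]]' 30| grep -v width;python3 - <<'E'
from h import *
o,e,R=tool(); bx=(e[0]-.05,e[0]+.05,e[1]-.05,e[1]+.05,e[2]-.25,e[2])
spoonaxis(*RED,bx)
gp(st(-17,17,187),(0,-.002,.054))
E
```

```text
t: 24.33
eef_pos: [0.5766, 0.062, 0.3572]
tool_rot: [0.006, 0.997, -0.076, 0.015]
contact_force: [-0.1, 0.7, -0.1]
n 198 z 0.2404 0.3192 slope dx/dz -0.009 dy/dz 0.01
top [0.5811 0.0625 0.3192] rel tcp tool axes [ 0.0032 -0.0017  0.0382] steril [-0.0159  0.0159  0.3192]
tip [0.5823 0.0613 0.1942] rel tcp tool axes [ 0.0006 -0.0018  0.1631] steril [-0.0146  0.0149  0.1942]
t 24.38 tcp [0.5766 0.0618 0.3572] gp [0.5785 0.0631 0.3032] zaxis [ 0.03  -0.013 -0.999] a -8.71 F [ 0.5 -0.3 -0.9] grip 0.0171 q3 0.73
 shift [-0.0021 -0.0019  0.1162] world d [ 0.0017  0.0006 -0.1162]
```

```bash
python3 -m creep '[[[0,0,0,-0.0005,-0.001,0.012,0.01],[0,0,0,-0.0005,0,0.015,0.01],[0,0,0,-0.0005,0,0.015,0.01],[0,0,0,0,0,0.006,0.01]]]' 30| grep -v width;python3 - <<'E'
from h import *
o,e,R=tool(); bx=(e[0]-.05,e[0]+.05,e[1]-.05,e[1]+.05,e[2]-.25,e[2])
spoonaxis(*RED,bx)
gp(st(-17,17,187),(0,-.002,.054))
E
```

```text
t: 24.72
eef_pos: [0.5778, 0.063, 0.3083]
tool_rot: [0.004, 0.997, -0.075, 0.018]
contact_force: [-0.4, 0.8, -0.6]
n 173 z 0.1914 0.2708 slope dx/dz 0.008 dy/dz 0.022
top [0.583  0.064  0.2708] rel tcp tool axes [ 0.004  -0.002   0.0371] steril [-0.0142  0.0177  0.2708]
tip [0.5821 0.0613 0.1458] rel tcp tool axes [-0.001 -0.     0.162] steril [-0.0148  0.0149  0.1458]
t 24.77 tcp [0.5775 0.063  0.3078] gp [0.5797 0.0644 0.2538] zaxis [ 0.034 -0.012 -0.999] a -8.65 F [-0.8  0.3 -1.3] grip 0.0171 q3 0.71
 shift [-0.0018  0.0001  0.0668] world d [ 0.0005 -0.0006 -0.0668]
```

In the mouth with no contact force. Continue down and release.

```bash
python3 -m creep '[[[0,0,0,-0.001,0,0.015,0.01],[0,0,0,-0.001,0,0.015,0.01],[0,0,0,-0.001,0,0.015,0.01],[0,0,0,0,0,0.01,0.01]]]' 30| grep -v width;python3 - <<'E'
from h import *
gp(st(-17,17,187),(0,-.002,.054))
E
```

```text
t: 25.1
eef_pos: [0.5775, 0.063, 0.2533]
tool_rot: [0.004, 0.997, -0.075, 0.019]
contact_force: [-0.8, 0.4, -0.5]
t 25.1 tcp [0.5775 0.063  0.2533] gp [0.5798 0.0645 0.1993] zaxis [ 0.037 -0.01  -0.999] a -8.65 F [-0.8  0.4 -0.5] grip 0.017 q3 0.67
 shift [0.     0.0007 0.0123] world d [ 0.0004 -0.0008 -0.0123]
```

```bash
python3 -m creep '[[[0,0,0,0,0,0.005,0.01],[0,0,0,0,0,0,0.01],[0,0,0,0,0,0,0.03],[0,0,0,0,0,0,0.04],[0,0,0,0,0,0,0.04],[0,0,0,0,0,0,0.04],[0,0,0,0,0,-0.02,0.04],[0,0,0,0,0,-0.03,0.04],[0,0,0,0,0,-0.03,0.04],[0,0,0,0,0,-0.01,0.04],[0,0,0,0,0,0,0.04]]]' 30| grep -v width;python3 - <<'E'
from h import *
c=cam('side'); save(c,'side18.png',(200,100,320,220),5)
goto((.505,-.302,.24),YAW)
E
```

```text
t: 26.02
eef_pos: [0.5752, 0.0636, 0.3432]
tool_rot: [0.004, 0.997, -0.076, 0.02]
contact_force: [0.4, -0.2, -0.9]
t 26.07 eef [0.5752 0.0635 0.3424] a -8.7 tilt 2.28 F [-0.1 -0.5  0.4] grip 0.04 q [-0.8   0.32  0.73  1.81 -0.22  1.07 -0.15]
 turn [ 0.0048 -0.0395 -0.0043] | 2.3 deg; shift [-0.0156  0.3718  0.1024] shift in current axes [-0.0181  0.3714  0.1036]
```

View pics/side18.png

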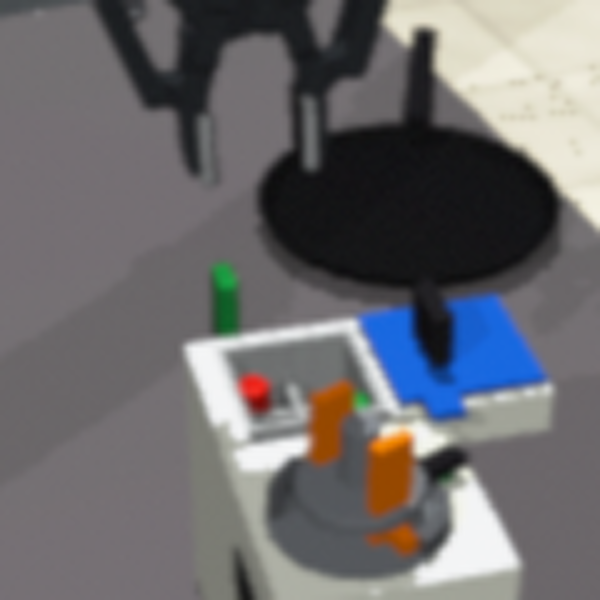

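```bash
python3 - <<'E'
from h import *
c=cam('side'); W=pts(c); hsv=cv2.cvtColor(c['color'],cv2.COLOR_RGB2HSV)
for nm,(lo,hi) in(('r',RED),('g',G)):
    m=(cv2.inRange(hsv,lo,hi)>0)&(abs(W[...,0]-.6)<.06)&(abs(W[...,1]-.045)<.06)
    P=(W[m]-SO)@SR; print(nm,m.sum(),np.median(P,0).round(4),P.min(0).round(4),P.max(0).round(4))
E
python3 -m creep '[[[0.005,-0.04,-0.004,0,0.02,0,0.04],[0,0,0,-0.002,0.035,0,0.04],[0,0,0,-0.002,0.04,0,0.04],[0,0,0,-0.002,0.04,0,0.04],[0,0,0,-0.002,0.04,0,0.04],[0,0,0,-0.002,0.04,0.01,0.04],[0,0,0,-0.002,0.04,0.02,0.04],[0,0,0,-0.002,0.04,0.02,0.04],[0,0,0,-0.001,0.04,0.02,0.04],[0,0,0,0,0.03,0.015,0.04],[0,0,0,0,0.006,0.01,0.04],[0,0,0,0,0,0,0.04],[0,0,0,0,0,0,0.04]]]' 30| grep -v width;python3 - <<'E'
from h import *
goto((.505,-.302,.17),YAW)
c=cam('top'); save(c,'top19.png',(190,130,370,260),4)
E
```

```text
r 20 [-0.023   0.0032  0.1535] [-0.028  -0.0008  0.1445] [-0.0185  0.0118  0.1574]
g 4 [ 0.0247 -0.0174  0.1551] [ 0.0231 -0.0217  0.1545] [ 0.0266 -0.0144  0.1566]
t: 27.2
eef_pos: [0.4978, -0.2947, 0.2293]
tool_rot: [-0.0, 0.997, -0.069, -0.016]
contact_force: [0.1, 0.4, 0.8]
t 27.2 eef [ 0.4978 -0.2947  0.2293] a -7.96 tilt 1.84 F [0.1 0.4 0.8] grip 0.0403 q [-0.12  0.5   0.73  1.88 -0.39  0.94  0.65]
 turn [0.0018 0.032  0.0087] | 1.9 deg; shift [0.0082 0.0061 0.0593] shift in current axes [0.01   0.0061 0.059 ]
```

View pics/top19.png

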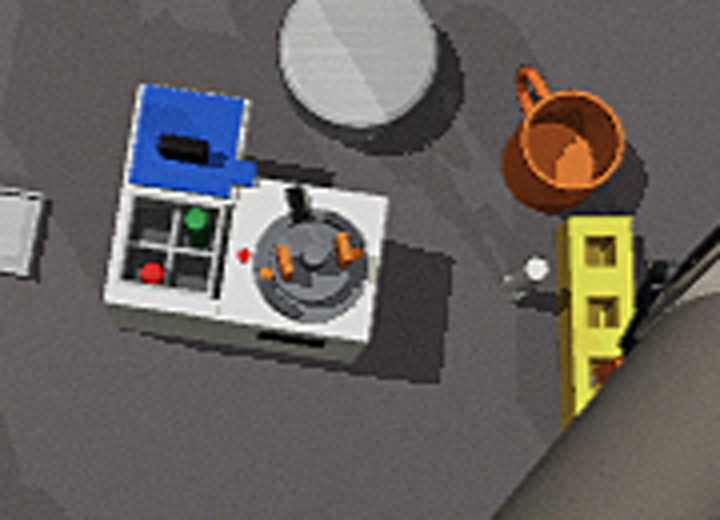

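The top view shows red in the front-left well (150,273) and green in the back-right well (195,220). Now orange.

```bash
python3 -m creep '[[[0,0.025,0.007,0.007,0.005,0,0.04],[0,0,0,0,0,0.01,0.04],[0,0,0,0,0,0.01,0.04],[0,0,0,0,0,0,0.04]]]' 30| grep -v width;python3 - <<'E'
from h import *
goto((.505,-.302,.17),YAW)
c=cam('side'); save(c,'side20.png',(250,220,380,350),5)
E
```

```text
t: 27.58
eef_pos: [0.5084, -0.2951, 0.2087]
tool_rot: [-0.0, 0.998, -0.068, -0.0]
contact_force: [1.0, 0.7, 0.1]
t 27.58 eef [ 0.5084 -0.2951  0.2087] a -7.84 tilt 0.06 F [1.  0.7 0.1] grip 0.04 q [-0.09  0.53  0.69  1.89 -0.43  0.88  0.68]
 turn [-0.0008  0.0007  0.0108] | 0.6 deg; shift [-0.0023  0.0073  0.0387] shift in current axes [-0.0024  0.0073  0.0387]
```

View pics/side20.png

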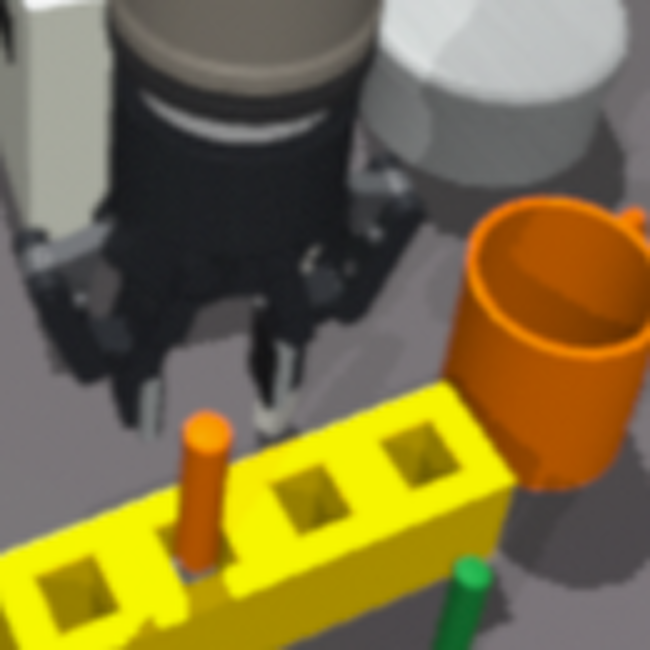

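```bash
python3 -m creep '[[[0,0,0.01,-0.002,0.006,0.012,0.04],[0,0,0,-0.0005,0.001,0.014,0.04],[0,0,0,0,0,0.006,0.04],[0,0,0,0,0,0,0.04]]]' 30| grep -v width;python3 - <<'E'
from h import *
goto((.505,-.302,.17),YAW)
c=cam('side'); save(c,'side21.png',(250,220,380,350),5)
E
```

```text
t: 27.97
eef_pos: [0.506, -0.3015, 0.1755]
tool_rot: [-0.0, 0.997, -0.073, 0.001]
contact_force: [-0.1, -0.3, -0.4]
t 27.97 eef [ 0.506  -0.3015  0.1755] a -8.34 tilt 0.11 F [-0.1 -0.3 -0.4] grip 0.0404 q [-0.06  0.57  0.66  1.91 -0.48  0.82  0.72]
 turn [-0.0008 -0.0017  0.002 ] | 0.2 deg; shift [-0.0009  0.0007  0.0055] shift in current axes [-0.0009  0.0007  0.0055]
```

View pics/side21.png

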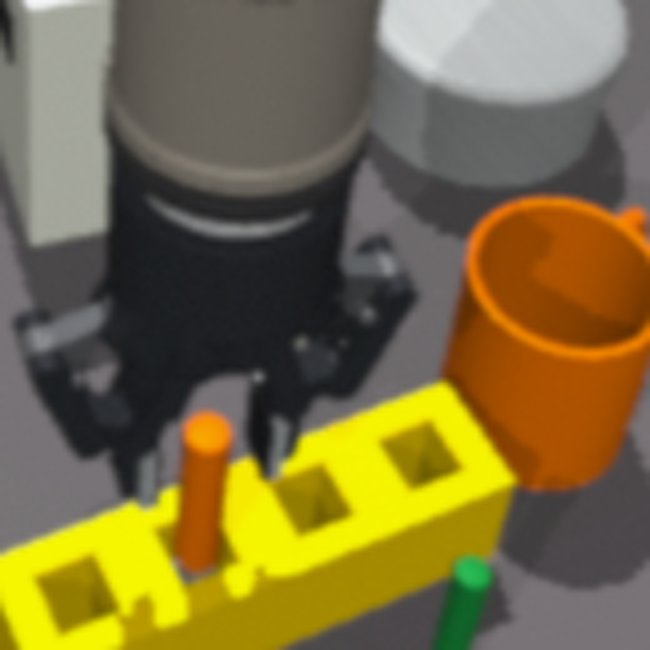

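```bash
python3 -m creep '[[[0,0,0,-0.0015,0.001,0.004,0.04],[0,0,0,0,0,0.001,0.035],[0,0,0,0,0,0,0.01],[0,0,0,0,0,0,0.01],[0,0,0,0,0,0,0.01],[0,0,0,0,0,0,0.01]]]' 30| sed -n 2,5p
python3 -m creep '[[[0,0,0,0,0,-0.015,0.01],[0,0,0,0,0,-0.02,0.01],[0,0,0,0,0,-0.025,0.01],[0,0,0,0,0,-0.03,0.01],[0,0,0,0,0,-0.03,0.01],[0,0,0,0,0,-0.03,0.01],[0,0,0,0,0,-0.03,0.01],[0,0,0,0,0,-0.03,0.01],[0,0,0,0,0,-0.025,0.01],[0,0,0,0,0,-0.01,0.01],[0,0,0,0,0,0,0.01]]]' 30| grep -v width;python3 - <<'E'
from h import *
o,e,R=tool(); bx=(e[0]-.05,e[0]+.05,e[1]-.05,e[1]+.05,e[2]-.25,e[2])
spoonaxis(*ORG,bx)
gp(st(-17,-17,380),(0,0,.054))
c=cam('side'); save(c,'side22.png',(200,80,400,230),3.5)
E
```

```text
eef_pos: [0.5048, -0.3031, 0.172]
tool_rot: [0.0, 0.997, -0.073, 0.002]
contact_force: [-0.1, 0.2, -0.3]
gripper_width: 0.202
t: 29.43
eef_pos: [0.5023, -0.3026, 0.4283]
tool_rot: [-0.001, 0.997, -0.074, 0.001]
contact_force: [0.1, -0.6, -1.1]
n 498 z 0.3079 0.4034 slope dx/dz -0.019 dy/dz 0.083
top [ 0.503  -0.2953  0.4034] rel tcp tool axes [-0.0002 -0.0072  0.0239] steril [-0.0405 -0.3495  0.4034]
tip [ 0.5054 -0.3057  0.2784] rel tcp tool axes [0.0036 0.0029 0.1488] steril [-0.0366 -0.3594  0.2784]
t 29.48 tcp [ 0.5021 -0.3025  0.4272] gp [ 0.5021 -0.3024  0.3732] zaxis [ 0.001  0.002 -1.   ] a -8.45 F [ 0.1 -0.3 -0.2] grip 0.0167 q3 0.84
 shift [ 0.0234 -0.3396 -0.0061] world d [0.073  0.3325 0.0068]
```

View pics/side22.png

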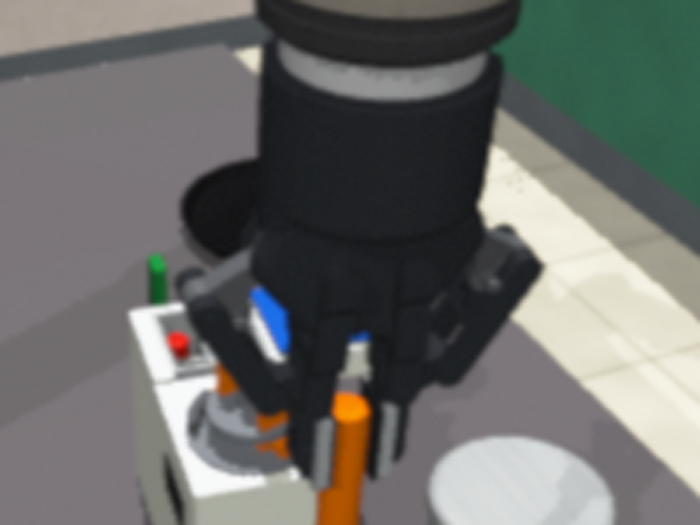

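```bash
python3 -m creep '[[[0,0,0,0.002,-0.02,0,0.01],[0,0,0,0.003,-0.03,-0.002,0.01],[0,0,0,0.003,-0.04,-0.002,0.01],[0,0,0,0.003,-0.04,0,0.01],[0,0,0,0.003,-0.04,0,0.01],[0,0,0,0.003,-0.04,0,0.01],[0,0,0,0.003,-0.04,0,0.01],[0,0,0,0.002,-0.035,0,0.01],[0,0,0,0.001,-0.03,0,0.01],[0,0,0,0,-0.01,0,0.01],[0,0,0,0,0,0,0.01],[0,0,0,0,0,0,0.01]]]' 30| grep -v width;python3 - <<'E'
from h import *
o,e,R=tool(); bx=(e[0]-.05,e[0]+.05,e[1]-.05,e[1]+.05,e[2]-.17,e[2])
spoonaxis(*ORG,bx)
gp(st(-17,-17,300),(0,.001,.054))
c=cam('side'); save(c,'side23.png',(180,60,330,210),4)
E
```

```text
t: 30.53
eef_pos: [0.5662, 0.0325, 0.4024]
tool_rot: [0.002, 0.997, -0.076, -0.021]
contact_force: [-0.3, -0.5, -0.2]
n 256 z 0.2807 0.3635 slope dx/dz 0.065 dy/dz 0.001
top [0.5675 0.0344 0.3635] rel tcp tool axes [ 0.0027 -0.0028  0.0386] steril [-0.0253 -0.0139  0.3635]
tip [0.5593 0.0343 0.2385] rel tcp tool axes [-0.0002 -0.0025  0.1639] steril [-0.0333 -0.0152  0.2385]
t 30.58 tcp [0.566  0.0321 0.4023] gp [0.5636 0.031  0.3483] zaxis [-0.042 -0.002 -0.999] a -8.75 F [-0.7 -0.1 -2.1] grip 0.0167 q3 0.71
 shift [ 0.0136 -0.0012  0.0478] world d [ 0.0116 -0.0009 -0.0483]
```

View pics/side23.png

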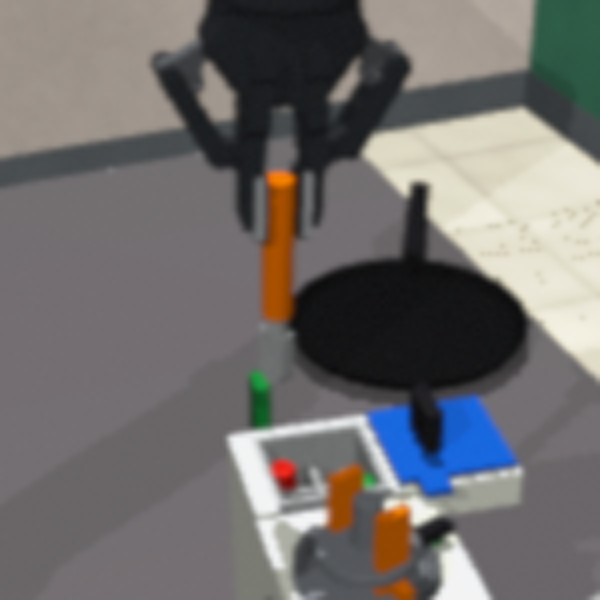

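```bash
python3 -m creep '[[[0,0.055,0,0.006,0.002,0,0.01],[0,0,0,0,0,0.01,0.01],[0,0,0,0,0,0.012,0.01],[0,0,0,0,0,0.005,0.01],[0,0,0,0,0,0,0.01]]]' 30| grep -v width;python3 - <<'E'
from h import *
o,e,R=tool(); bx=(e[0]-.05,e[0]+.05,e[1]-.05,e[1]+.05,e[2]-.17,e[2])
spoonaxis(*ORG,bx)
gp(st(-17,-17,187),(0,-.002,.054))
E
```

```text
t: 31.05
eef_pos: [0.5706, 0.0176, 0.3736]
tool_rot: [0.005, 0.996, -0.084, 0.006]
contact_force: [0.1, -0.2, -0.5]
n 246 z 0.2542 0.3345 slope dx/dz 0.018 dy/dz 0.005
top [0.574  0.0188 0.3345] rel tcp tool axes [ 0.0025 -0.0023  0.0395] steril [-0.0165 -0.0283  0.3345]
tip [0.5718 0.0182 0.2095] rel tcp tool axes [-0.0013 -0.0025  0.1644] steril [-0.0186 -0.0293  0.2095]
t 31.1 tcp [0.5707 0.0174 0.374 ] gp [0.5717 0.0187 0.32  ] zaxis [ 0.012 -0.011 -1.   ] a -9.67 F [-0.5  0.1 -0.8] grip 0.017 q3 0.71
 shift [-0.0003 -0.013   0.1329] world d [ 0.0035  0.0113 -0.133 ]
```

```bash
python3 -m creep '[[[0,0.008,-0.018,0.001,-0.009,0,0.01],[0,0,0,0,0,0,0.01],[0,0,0,0,0,0.008,0.01],[0,0,0,0,0,0,0.01]]]' 30| grep -v width;python3 - <<'E'
from h import *
o,e,R=tool(); bx=(e[0]-.05,e[0]+.05,e[1]-.05,e[1]+.05,e[2]-.17,e[2])
spoonaxis(*ORG,bx)
gp(st(-17,-17,187),(0,-.002,.054))
E
```

```text
t: 31.43
eef_pos: [0.5741, 0.026, 0.3664]
tool_rot: [0.005, 0.997, -0.075, 0.011]
contact_force: [-0.7, 0.4, -1.4]
n 239 z 0.2445 0.327 slope dx/dz 0.016 dy/dz 0.002
top [0.5787 0.0267 0.327 ] rel tcp tool axes [ 0.003  -0.0019  0.0403] steril [-0.013  -0.0198  0.327 ]
tip [0.5768 0.0264 0.202 ] rel tcp tool axes [-0.0019 -0.0024  0.1652] steril [-0.0149 -0.0204  0.202 ]
t 31.48 tcp [0.5745 0.0258 0.3673] gp [0.576  0.0271 0.3133] zaxis [ 0.023 -0.012 -1.   ] a -8.63 F [ 0.3 -0.1  0.5] grip 0.0165 q3 0.71
 shift [-0.0043 -0.0039  0.1262] world d [-0.0008  0.003  -0.1263]
```

```bash
python3 -m creep '[[[0,0,0,-0.001,-0.003,0.012,0.01],[0,0,0,-0.0005,0,0.015,0.01],[0,0,0,-0.0005,0,0.015,0.01],[0,0,0,0,0,0.006,0.01]]]' 30| grep -v width;python3 - <<'E'
from h import *
o,e,R=tool(); bx=(e[0]-.05,e[0]+.05,e[1]-.05,e[1]+.05,e[2]-.17,e[2])
spoonaxis(*ORG,bx)
gp(st(-17,-17,187),(0,-.002,.054))
E
```

```text
t: 31.82
eef_pos: [0.5752, 0.0295, 0.3177]
tool_rot: [0.004, 0.997, -0.075, 0.014]
contact_force: [-0.5, 0.6, -0.8]
n 201 z 0.1976 0.2782 slope dx/dz 0.016 dy/dz 0.002
top [0.5801 0.0305 0.2782] rel tcp tool axes [ 0.0039 -0.0021  0.0391] steril [-0.0122 -0.0159  0.2782]
tip [0.578  0.0303 0.1532] rel tcp tool axes [-0.0015 -0.0025  0.164 ] steril [-0.0142 -0.0164  0.1532]
t 31.87 tcp [0.5749 0.0294 0.3172] gp [0.5766 0.0308 0.2632] zaxis [ 0.026 -0.011 -1.   ] a -8.59 F [-0.6 -0.9 -0.5] grip 0.0172 q3 0.68
 shift [-0.0034  0.0004  0.0761] world d [-0.0014 -0.0007 -0.0762]
```

```bash
python3 -m creep '[[[0,0,0,-0.0015,0,0.015,0.01],[0,0,0,-0.001,0,0.015,0.01],[0,0,0,-0.001,0,0.015,0.01],[0,0,0,-0.0005,0,0.015,0.01],[0,0,0,0,0,0.004,0.01]]]' 30| grep -v width;python3 - <<'E'
from h import *
gp(st(-17,-17,187),(0,-.002,.054))
E
```

```text
t: 32.28
eef_pos: [0.5733, 0.03, 0.252]
tool_rot: [0.004, 0.997, -0.075, 0.014]
contact_force: [-0.6, 0.1, -0.2]
t 32.28 tcp [0.5733 0.03   0.252 ] gp [0.5751 0.0314 0.198 ] zaxis [ 0.027 -0.01  -1.   ] a -8.57 F [-0.6  0.1 -0.2] grip 0.0171 q3 0.64
 shift [-0.      0.0012  0.011 ] world d [ 0.0001 -0.0013 -0.011 ]
```

```bash
python3 -m creep '[[[0,0,0,0,0,0.004,0.01],[0,0,0,0,0,0,0.01],[0,0,0,0,0,0,0.03],[0,0,0,0,0,0,0.04],[0,0,0,0,0,0,0.04],[0,0,0,0,0,0,0.04],[0,0,0,0,0,-0.02,0.04],[0,0,0,0,0,-0.02,0.05],[0,0,0,0,0,-0.02,0.05],[0,0,0,0,0,-0.005,0.05],[0,0,0,0,0,0,0.05]]]' 30| grep -v width;python3 - <<'E'
from h import *
c=cam('side'); save(c,'side24.png',(200,100,320,220),5)
goto(st(68,0,245),YAW)
E
```

```text
t: 33.2
eef_pos: [0.5734, 0.0304, 0.3192]
tool_rot: [0.004, 0.997, -0.075, 0.017]
contact_force: [-0.0, -0.6, -0.4]
t 33.25 eef [0.5735 0.0304 0.3188] a -8.61 tilt 1.94 F [-0.2 -0.5  0.3] grip 0.0504 q [-0.71  0.33  0.69  1.84 -0.23  1.02 -0.09]
 turn [ 0.0047 -0.0335 -0.0027] | 1.9 deg; shift [ 0.0868 -0.017   0.0738] shift in current axes [ 0.0842 -0.0175  0.0766]
```

View pics/side24.png

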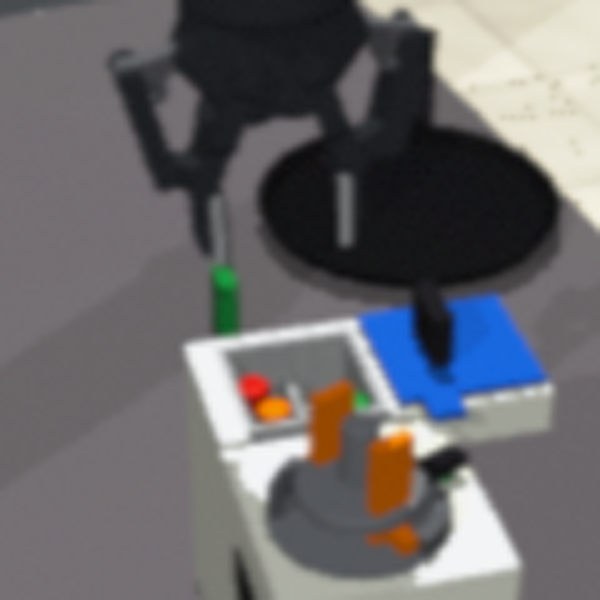

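All three spoons are down, in separate wells. Now the shutter fin.

```bash
python3 -m creep '[[[0.004,-0.03,-0.002,0.015,-0.003,0,0.06],[0,0,0,0.022,-0.004,0,0.06],[0,0,0,0.022,-0.004,0,0.06],[0,0,0,0.018,-0.003,0.005,0.06],[0,0,0,0.006,0,0.01,0.06],[0,0,0,0,0,0.005,0.06],[0,0,0,0,0,0,0.06]]]' 30| grep -v width;python3 - <<'E'
from h import *
goto(st(68,0,245),YAW)
E
```

```text
t: 33.83
eef_pos: [0.6572, 0.0324, 0.2903]
tool_rot: [-0.0, 0.997, -0.074, -0.004]
contact_force: [-0.4, 0.7, -0.6]
t 33.83 eef [0.6572 0.0324 0.2903] a -8.44 tilt 0.44 F [-0.4  0.7 -0.6] grip 0.0601 q [-0.58  0.53  0.64  1.64 -0.35  1.1   0.  ]
 turn [0.0005 0.0076 0.0003] | 0.4 deg; shift [ 0.0042 -0.0027  0.0453] shift in current axes [ 0.0045 -0.0027  0.0453]
```

```bash
python3 -m creep '[[[0,0.006,0,0.004,-0.003,0.01,0.06],[0,0,0,0,0,0.015,0.06],[0,0,0,0,0,0.012,0.06],[0,0,0,0,0,0.003,0.06],[0,0,0,0,0,0,0.05]]]' 30| grep -v width;python3 - <<'E'
from h import *
goto(st(68,0,245),YAW)
E
```

```text
t: 34.25
eef_pos: [0.6579, 0.0352, 0.2455]
tool_rot: [0.0, 0.997, -0.074, -0.003]
contact_force: [1.1, 0.3, 0.6]
t 34.25 eef [0.6579 0.0352 0.2455] a -8.49 tilt 0.3 F [1.1 0.3 0.6] grip 0.0505 q [-0.57  0.57  0.61  1.68 -0.38  1.01  0.02]
 turn [ 0.0004  0.0052 -0.0005] | 0.3 deg; shift [0.004  0.0002 0.0005] shift in current axes [0.004  0.0002 0.0005]
```

```bash
python3 -m creep '[[[0,0.003,0,0.003,0,0,0.04],[0,0,0,0,0,0,0.02],[0,0,0,0,0,0,0.005],[0,0,0,0,0,0,0.005],[0,0,0,0,0,0,0.005]]]' 30| grep -v width;python3 - <<'E'
from h import *
goto(st(-10,0,245),YAW)
E
```

```text
t: 34.67
eef_pos: [0.6601, 0.035, 0.2466]
tool_rot: [-0.0, 0.997, -0.074, -0.001]
contact_force: [1.1, -0.2, -6.0]
t 34.67 eef [0.6601 0.035  0.2466] a -8.47 tilt 0.17 F [ 1.1 -0.2 -6. ] grip 0.0114 q [-0.57  0.58  0.61  1.67 -0.38  1.02  0.02]
 turn [-0.0004  0.0029 -0.0001] | 0.2 deg; shift [-0.0763  0.0004  0.0016] shift in current axes [-0.0763  0.0004  0.0018]
```

```bash
python3 -m creep '[[[0,0,0,-0.012,0,0,0.005],[0,0,0,-0.015,0,0,0.005],[0,0,0,-0.015,0,0,0.005],[0,0,0,-0.015,0,0,0.005],[0,0,0,-0.012,0,0,0.005],[0,0,0,-0.006,0,0,0.005],[0,0,0,-0.004,0,0,0.005],[0,0,0,-0.004,0,0,0.005]]]' 30| grep -v width; python3 -c "
from h import *
goto(st(-10,0,245),YAW)"
```

```text
t: 35.33
eef_pos: [0.5814, 0.0467, 0.2467]
tool_rot: [0.001, 0.997, -0.074, 0.008]
contact_force: [22.5, -2.9, -25.2]
t 35.33 eef [0.5814 0.0467 0.2467] a -8.47 tilt 0.9 F [ 22.5  -2.9 -25.2] grip 0.0114 q [-0.68  0.44  0.64  1.88 -0.33  0.91 -0.03]
 turn [ 0.0005 -0.0158 -0.0002] | 0.9 deg; shift [0.0033 0.0003 0.0017] shift in current axes [0.0032 0.0003 0.0018]
```

```bash
python3 -m creep '[[[0,0,0,0,0,0,0.03],[0,0,0,0,0,0,0.05],[0,0,0,0,0,0,0.05],[0,0,0,0,0,-0.02,0.06],[0,0,0,0,0,-0.03,0.07],[0,0,0,0,0,-0.02,0.07],[0,0,0,0,0,0,0.07]]]' 30| grep -v width;python3 - <<'E'
from h import *
goto(st(0,-105,258),YAW-68.75)
c=cam('side'); save(c,'side25.png',(200,120,320,220),6)
W=pts(c); hsv=cv2.cvtColor(c['color'],cv2.COLOR_RGB2HSV); m=(cv2.inRange(hsv,(105,150,60),(125,255,255))>0)&(abs(W[...,1]-.04)<.1)&(W[...,2]<.175)
P=(W[m]-SO)@SR; print('shutter x',np.percentile(P[:,0],[1,99]),m.sum())
E
```

```text
t: 35.92
eef_pos: [0.5821, 0.0462, 0.3203]
tool_rot: [0.001, 0.997, -0.075, 0.009]
contact_force: [-0.1, 0.9, 1.3]
t 35.92 eef [0.5821 0.0462 0.3203] a -8.57 tilt 0.99 F [-0.1  0.9  1.3] grip 0.0701 q [-0.73  0.36  0.69  1.81 -0.25  1.05 -0.09]
 turn [-0.0089 -0.0161  1.1979] | 68.6 deg; shift [0.1023 0.0263 0.0623] shift in current axes [0.0117 0.1048 0.0627]
shutter x [-0.03780752  0.03350871] 434
```

View pics/side25.png

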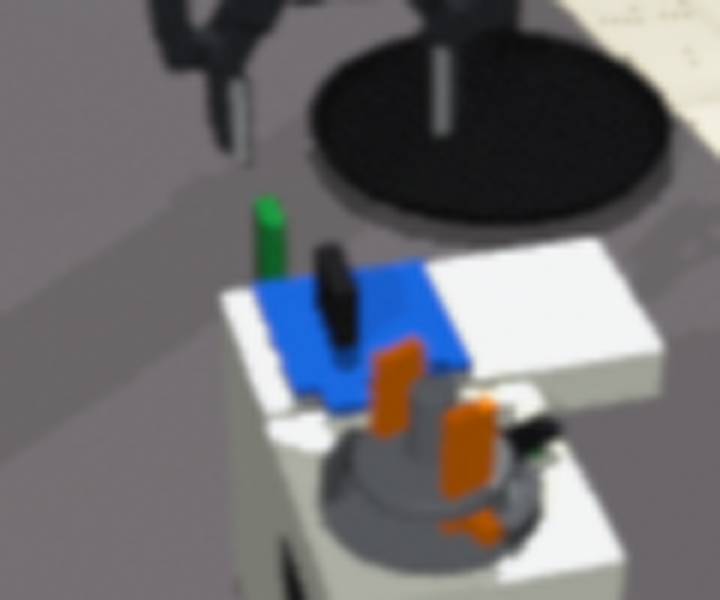

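Shutter closed. Back to the selector.

```bash
python3 -m creep '[[[-0.005,-0.01,0,0.003,0.02,0,0.075],[0,0,0,0.004,0.03,0,0.08],[0,0,0,0.004,0.03,0,0.08],[0,0,0,0.001,0.018,0,0.08],[0,0,0.1,0,0,0,0.08],[0,0,0.12,0,0,0,0.08],[0,0,0.12,0,0,0,0.08],[0,0,0.12,0,0,0,0.08],[0,0,0.12,0,0,0,0.08],[0,0,0.12,0,0,0,0.08],[0,0,0.12,0,0,0,0.08],[0,0,0.12,0,0,0,0.08],[0,0,0.12,0,0,0,0.08],[0,0,0.1,0,0,0,0.08],[0,0,0,0,0,0,0.08],[0,0,0,0,0,0,0.08]]]' 30| grep -v width;python3 - <<'E'
from h import *
goto(st(0,-105,258),YAW-68.75)
E
```

```text
t: 37.3
eef_pos: [0.5737, -0.0563, 0.3051]
tool_rot: [0.008, 0.781, -0.625, -0.003]
contact_force: [-0.5, 0.0, 0.0]
t 37.3 eef [ 0.5737 -0.0563  0.3051] a -77.37 tilt 0.99 F [-0.5  0.   0. ] grip 0.0798 q [-0.75  0.48  1.01  1.83 -0.44  1.09 -0.93]
 turn [ 0.0165 -0.0051 -0.0028] | 1.0 deg; shift [ 0.0042 -0.0046  0.0471] shift in current axes [ 0.004  -0.0054  0.0471]
```

```bash
python3 -m creep '[[[0.014,-0.004,-0.002,0.004,-0.004,0.005,0.08],[0,0,0,0,0,0.005,0.08],[0,0,0,0,0,0,0.08],[0,0,0,0,0,0,0.08]]]' 30| grep -v width;python3 - <<'E'
from h import *
goto(st(0,-105,258),YAW-68.75)
E
```

```text
t: 37.63
eef_pos: [0.5784, -0.0597, 0.2927]
tool_rot: [0.001, 0.784, -0.621, -0.001]
contact_force: [-0.2, -0.2, 0.6]
t 37.63 eef [ 0.5784 -0.0597  0.2927] a -76.79 tilt 0.15 F [-0.2 -0.2  0.6] grip 0.0802 q [-0.72  0.49  0.98  1.84 -0.46  1.06 -0.9 ]
 turn [0.0026 0.     0.0074] | 0.4 deg; shift [-0.0001 -0.0007  0.0347] shift in current axes [-0.0001 -0.0008  0.0347]
```

```bash
python3 -m creep '[[[0.002,0,0.006,0,-0.0005,0.01,0.08],[0,0,0,0,0,0.01,0.08],[0,0,0,0,0,0.009,0.08],[0,0,0,0,0,0.002,0.08],[0,0,0,0,0,0,0.08]]]' 30| grep -v width;python3 - <<'E'
from h import *
goto(st(0,-105,258),YAW-68.75)
E
```

```text
t: 38.05
eef_pos: [0.5785, -0.0598, 0.2579]
tool_rot: [0.0, 0.782, -0.623, -0.001]
contact_force: [0.2, -0.6, -0.1]
t 38.05 eef [ 0.5785 -0.0598  0.2579] a -77.1 tilt 0.07 F [ 0.2 -0.6 -0.1] grip 0.0799 q [-0.69  0.53  0.95  1.87 -0.51  1.   -0.87]
 turn [0.0008 0.0009 0.002 ] | 0.1 deg; shift [-0.0002 -0.0006 -0.0001] shift in current axes [-0.0002 -0.0006 -0.0001]
```

Well centred. Pinch and turn back.

```bash
python3 -m creep '[[[0,0,0,0,-0.0005,0,0.06],[0,0,0,0,0,0,0.045],[0,0,0,0,0,0,0.03],[0,0,0,0,0,0,0.03],[0,0,0,0,0,0,0.03],[0,0,0,0,0,0,0.03]]]' 35|sed -n 4,5p; python3 -m creep '[[[0,0,-0.08,0,0,0,0.03],[0,0,-0.09,0,0,0,0.03],[0,0,-0.09,0,0,0,0.03],[0,0,-0.09,0,0,0,0.03],[0,0,-0.09,0,0,0,0.03],[0,0,-0.09,0,0,0,0.03],[0,0,-0.09,0,0,0,0.03],[0,0,-0.09,0,0,0,0.03],[0,0,-0.09,0,0,0,0.03]]]' 35 |sed -n 4,5p; python3 -c "
from h import *
goto(st(0,-105,258),YAW)"
```

```text
contact_force: [1.4, -0.7, -6.6]
gripper_width: 0.41
contact_force: [-0.1, -0.4, -0.8]
gripper_width: 0.411
t 39.3 eef [ 0.5784 -0.0587  0.2595] a -29.29 tilt 0.17 F [-0.1 -0.4 -0.8] grip 0.0351 q [-0.55  0.45  0.73  1.86 -0.36  0.96 -0.18]
 turn [-0.0014  0.0025 -0.3636] | 20.8 deg; shift [0.0008 0.0006 0.0015] shift in current axes [0.0009 0.0003 0.0015]
```

```bash
python3 -m creep '[[[0,0,-0.09,0,0,0.0005,0.03],[0,0,-0.09,0,0,0,0.03],[0,0,-0.09,0,0,0,0.03],[0,0,-0.08,0,0,0,0.03],[0,0,-0.06,0,0,0,0.03],[0,0,-0.02,0,0,0,0.03]]]' 35 |sed -n 4,5p
python3 - <<'E'
from h import *
goto(st(0,-105,258),YAW)
c=cam('side'); save(c,'side26.png',(220,140,340,230),6)
E
```

```text
contact_force: [1.0, 1.3, -1.8]
gripper_width: 0.415
t 39.8 eef [ 0.5775 -0.0587  0.2595] a -3.58 tilt 0.33 F [ 1.   1.3 -1.8] grip 0.0354 q [-0.47  0.42  0.61  1.86 -0.3   0.95  0.21]
 turn [-0.0051  0.0027  0.0851] | 4.9 deg; shift [0.0016 0.0005 0.0015] shift in current axes [0.0016 0.0006 0.0015]
```

View pics/side26.png

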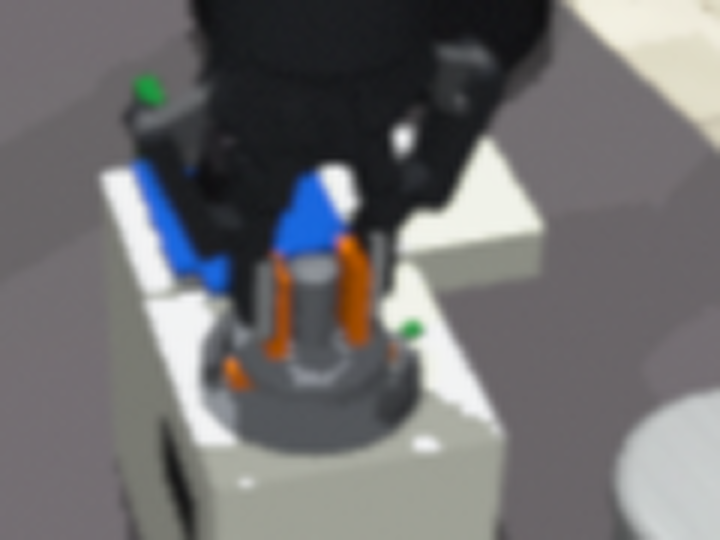

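```bash
python3 -m creep '[[[0,0,0.04,0,0,0,0.03],[0,0,0,0,0,0,0.05],[0,0,0,0,0,0,0.07],[0,0,0,0,0,0,0.07],[0,0,0,0,0,0,0.07],[0,0,0,0,0,-0.02,0.07],[0,0,0,0,0,-0.03,0.07],[0,0,0,0,0,-0.03,0.06],[0,0,0,0,0,-0.03,0.06],[0,0,0,0,0,-0.02,0.06]]]' 35 |sed -n 4,5p
python3 - <<'E'
from h import *
goto(st(0,-105,258),YAW)
c=cam('side'); save(c,'side27.png',(220,140,340,230),6)
W=pts(c); hsv=cv2.cvtColor(c['color'],cv2.COLOR_RGB2HSV); m=(cv2.inRange(hsv,(6,170,80),(18,255,255))>0)&(np.linalg.norm(W[...,:2]-[.579,-.0595],axis=-1)<.05)&(W[...,2]>.19)
n,L,s,ce=cv2.connectedComponentsWithStats(m.astype(np.uint8))
for i in range(1,n): P=(W[L==i]-SO)@SR; print(s[i,4],P.mean(0).round(4),P.min(0).round(4),P.max(0).round(4))
E
```

```text
contact_force: [1.4, -0.5, -0.0]
gripper_width: 0.707
t 40.68 eef [ 0.5764 -0.0588  0.3906] a -5.83 tilt 0.63 F [ 1.4 -0.5 -0. ] grip 0.0604 q [-0.55  0.29  0.68  1.71 -0.19  1.22  0.09]
 turn [0.0003 0.011  0.0459] | 2.7 deg; shift [0.0027 0.0002 0.1326] shift in current axes [0.0041 0.0003 0.1326]
44 [ 0.0179 -0.1122  0.206 ] [ 0.0156 -0.1181  0.1903] [ 0.0213 -0.1005  0.2178]
51 [-0.0243 -0.1132  0.2068] [-0.0275 -0.118   0.1905] [-0.0202 -0.101   0.2176]
```

View pics/side27.png

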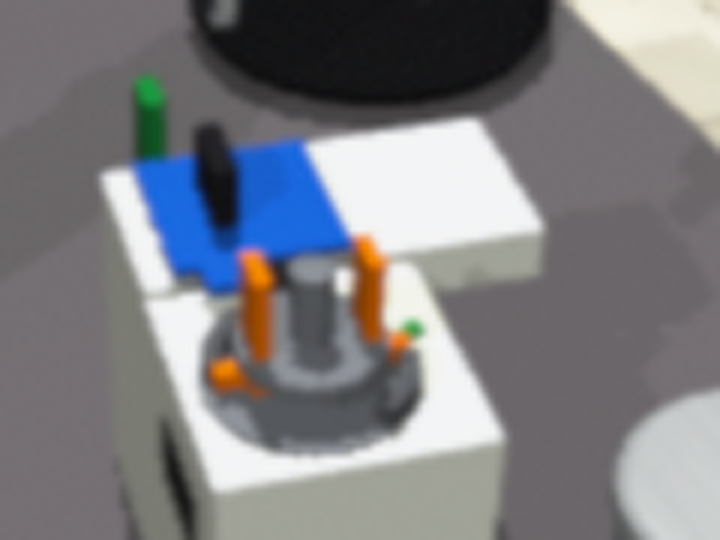

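The tabs are out and match the starting picture, at (255,260) and (370,245), so the selector is locked. Now the tray.

Run:
```python
from h import *
c=cam('top'); save(c,'top28.png',(130,130,330,260),4); W=pts(c)
X,Y,Z=W[...,0],W[...,1],W[...,2]
hsv=cv2.cvtColor(c['color'],cv2.COLOR_RGB2HSV)
g=(cv2.inRange(hsv,*G)>0)&(Y>.15)&(Z>.035); P=W[g]; print('grip top',g.sum(),cv2.minAreaRect(P[:,:2].astype(np.float32)),P.mean(0))
g2=g&(Z>.045);print(W[g2].mean(0))
reg=(X>.45)&(X<.85)&(Y>.11)&(Y<.4)
m=reg&(Z>.006)&(Z<.022)
r=cv2.minAreaRect(W[m][:,:2].astype(np.float32)); print('tray+stem',m.sum(),r)
m=m&(hsv[...,1]<60)
n,L,s,ce=cv2.connectedComponentsWithStats(cv2.morphologyEx(m.astype(np.uint8),cv2.MORPH_OPEN,np.ones((5,5),np.uint8)))
for i in range(1,n): print(s[i],cv2.minAreaRect(W[L==i][:,:2].astype(np.float32)))
```

```text
grip top 35 ((0.6538372039794922, 0.30831214785575867), (0.026738671585917473, 0.013231142424046993), 80.9671859741211) [0.6534103  0.30799507 0.04912477]
[0.65315614 0.30859223 0.04940971]
tray+stem 1102 ((0.649734616279602, 0.25565314292907715), (0.4007588326931, 0.2865939438343048), 0.5385707020759583)
```

View pics/top28.png

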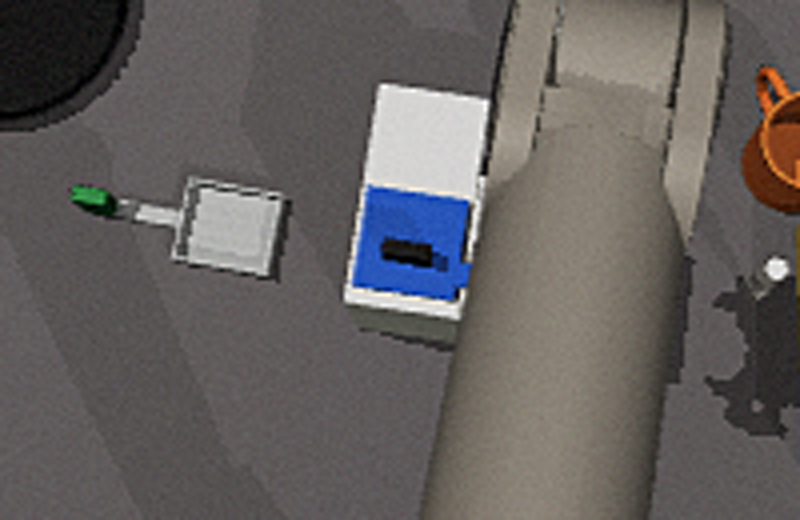

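Run:
```python
from h import *
c=cam('top')
q=[onz(c,130+(u)/4-.4,130+(v)/4-.4,.016) for u,v in((190,178),(290,192),(272,280),(172,262))]
q=np.array(q)[:,:2]; print(q.round(4), np.linalg.norm(q-np.roll(q,-1,0),axis=1).round(4)); ctr=q.mean(0); print('ctr',ctr)
g=np.array([.6533,.3083]); d=g-ctr; print('dist',np.linalg.norm(d),'tray yaw from ctr->grip',np.degrees(np.arctan2(-d[0],d[1])))
d=(q[0]-q[1]); print('edge yaw',np.degrees(np.arctan2(-d[0],d[1])))
d=(q[3]-q[2]); print('edge yaw',np.degrees(np.arctan2(-d[0],d[1])))
print('home grip',st(0,108,32),'home ctr',st(0,-2,0),'mouth',st(0,42,0), 'steril of ctr', SR.T@(np.array([*ctr,0])-SO), 'grip',SR.T@(np.array([.6533,.3083,0])-SO))
```

```text
[[0.6754 0.2331]
 [0.6638 0.1495]
 [0.5894 0.1628]
 [0.6042 0.2458]] [0.0844 0.0756 0.0843 0.0723]
ctr [0.6331871  0.19782367]
dist 0.11229224969779254 tray yaw from ctr->grip -10.318046295719938
edge yaw -7.923442846058098
edge yaw -10.15513629977706
home grip [0.61038884 0.15122483 0.032     ] home ctr [0.59420576 0.04242176 0.        ] mouth [0.60067899 0.08594299 0.        ] steril of ctr [0.01569462 0.15744584 0.        ] grip [0.01933551 0.26967905 0.        ]
```

The tray has not been knocked: its centre is about (.633,.198), its grip (.6533,.3083) and its yaw about -9.5°. Going to the grip.

```bash
python3 -m creep '[[[0,0.011,0.05,0.002,-0.02,0,0.06],[0,0,0,0.002,-0.035,0,0.06],[0,0,0,0.002,-0.04,0,0.06],[0,0,0,0.002,-0.04,0,0.06],[0,0,0,0.002,-0.04,0,0.06],[0,0,0,0.002,-0.04,0,0.06],[0,0,0,0.003,-0.04,0.01,0.06],[0,0,0,0.003,-0.04,0.02,0.06],[0,0,0,0.002,-0.03,0.03,0.06],[0,0,0,0.001,-0.02,0.03,0.06],[0,0,0,0,0,0.02,0.06],[0,0,0,0,0,0,0.06],[0,0,0,0,0,0,0.06]]]' 35 |sed -n 4,5p
python3 - <<'E'
from h import *
goto((.6533,.3083,.09),-9.3)
E
```

```text
contact_force: [-0.3, -0.4, 0.9]
gripper_width: 0.701
t 41.92 eef [0.6458 0.2853 0.2649] a -8.76 tilt 0.73 F [-0.3 -0.4  0.9] grip 0.0599 q [-0.85  0.62  0.54  1.53 -0.34  1.1  -0.39]
 turn [0.0063 0.011  0.0095] | 0.9 deg; shift [ 0.0037 -0.0239  0.1749] shift in current axes [ 0.0058 -0.0249  0.1747]
```

```bash
python3 -m creep '[[[0.005,0.009,0.008,0.003,-0.012,0.01,0.06],[0,0,0,0.001,-0.008,0.025,0.06],[0,0,0,0,0,0.03,0.06],[0,0,0,0,0,0.02,0.06],[0,0,0,0,0,0.01,0.06],[0,0,0,0,0,0,0.06],[0,0,0,0,0,0,0.06]]]' 35 |sed -n 4,5p
python3 - <<'E'
from h import *
goto((.6533,.3083,.09),-9.3)
c=cam('side'); save(c,'side29.png',(180,80,300,200),5)
c=cam('top'); save(c,'top29.png',(120,130,320,230),4)
E
```

```text
contact_force: [0.4, 1.1, 0.1]
gripper_width: 0.699
t 42.5 eef [0.6595 0.3037 0.1738] a -9.74 tilt 0.8 F [0.4 1.1 0.1] grip 0.0597 q [-0.83  0.73  0.49  1.56 -0.4   0.94 -0.38]
 turn [-0.0073 -0.0119 -0.0077] | 0.9 deg; shift [-0.0068 -0.0035  0.0838] shift in current axes [-0.0079 -0.0028  0.0838]
```

View pics/side29.png

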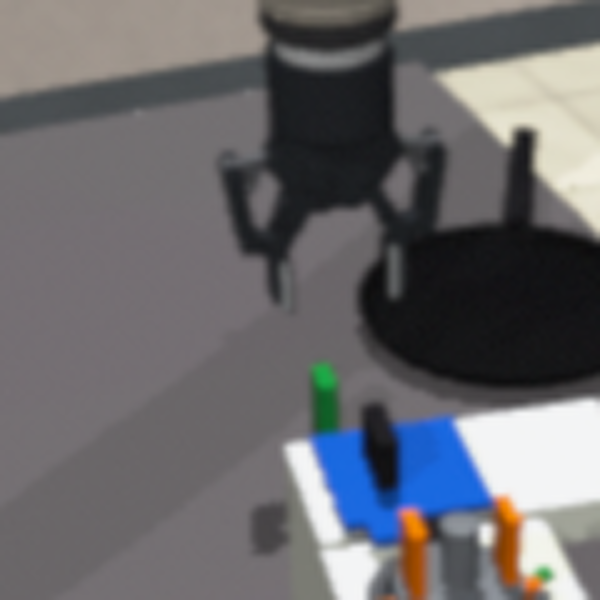

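View pics/top29.png

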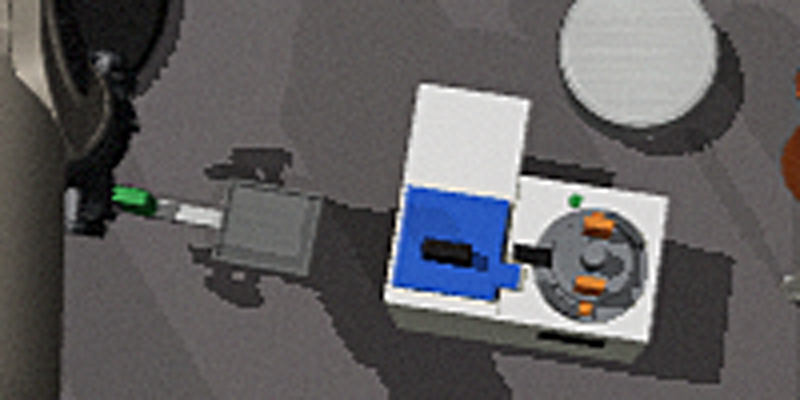

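Run:
```python
from h import *
W=np.load('top0.npy'); X,Y,Z=W[...,0],W[...,1],W[...,2]
m=(X>.66)&(X<.9)&(Y>.25)&(Y<.62)&(Z>.012); P=W[m]; d=np.linalg.norm(P[:,:2]-[.6533,.3083],axis=1)
P=P[d>.03]; d=d[d>.03]
for i in np.argsort(d)[:300:40]: print(P[i].round(3),d[i].round(3))
goto((.6533,.3083,.09),-9.3)
```

```text
[0.729 0.358 0.019] 0.091
[0.758 0.32  0.018] 0.105
[0.755 0.374 0.013] 0.122
[0.734 0.431 0.012] 0.147
[0.821 0.292 0.018] 0.168
[0.837 0.344 0.012] 0.187
[0.769 0.473 0.013] 0.201
[0.869 0.3   0.021] 0.216
t 42.6 eef [0.6597 0.3038 0.1746] a -9.73 tilt 0.86 F [0.4 0.2 0. ] grip 0.0603 q [-0.83  0.73  0.49  1.55 -0.4   0.94 -0.38]
 turn [-0.008  -0.0127 -0.0075] | 1.0 deg; shift [-0.0071 -0.0034  0.0846] shift in current axes [-0.0081 -0.0027  0.0845]
```

Pan is 9 cm away, so the grip is clear. Descending with a 45 mm opening.

```bash
python3 -m creep '[[[-0.007,-0.011,-0.006,-0.006,-0.003,0.01,0.045],[0,0,0,0,0,0.02,0.045],[0,0,0,0,0,0.015,0.045],[0,0,0,0,0,0,0.045],[0,0,0,0,0,0,0.045]]]' 35 |sed -n 4,5p
python3 - <<'E'
from h import *
goto((.6533,.3083,.09),-9.3)
E
```

```text
contact_force: [0.1, 0.3, 0.4]
gripper_width: 0.528
t 43.02 eef [0.6566 0.3099 0.133 ] a -9.34 tilt 0.56 F [0.1 0.3 0.4] grip 0.0451 q [-0.83  0.78  0.47  1.57 -0.42  0.89 -0.37]
 turn [-0.0066 -0.0071 -0.0007] | 0.6 deg; shift [-0.003   0.0021  0.043 ] shift in current axes [-0.0033  0.0024  0.043 ]
```

```bash
python3 -m creep '[[[-0.006,-0.006,0,-0.003,0.002,0.012,0.045],[0,0,0,0,0,0.015,0.045],[0,0,0,0,0,0.012,0.045],[0,0,0,0,0,0,0.045]]]' 35 |sed -n 4,5p
python3 - <<'E'
from h import *
goto((.6533,.3083,.09),-9.3)
c=cam('side'); save(c,'side30.png',(180,80,300,200),5)
E
```

```text
contact_force: [-0.2, 0.6, -0.1]
gripper_width: 0.527
t 43.35 eef [0.6536 0.3091 0.0922] a -9.32 tilt 0.15 F [-0.2  0.6 -0.1] grip 0.045 q [-0.81  0.82  0.44  1.59 -0.44  0.83 -0.36]
 turn [-0.0016 -0.0021 -0.0003] | 0.2 deg; shift [-0.0002  0.0008  0.0022] shift in current axes [-0.0002  0.0008  0.0022]
```

View pics/side30.png

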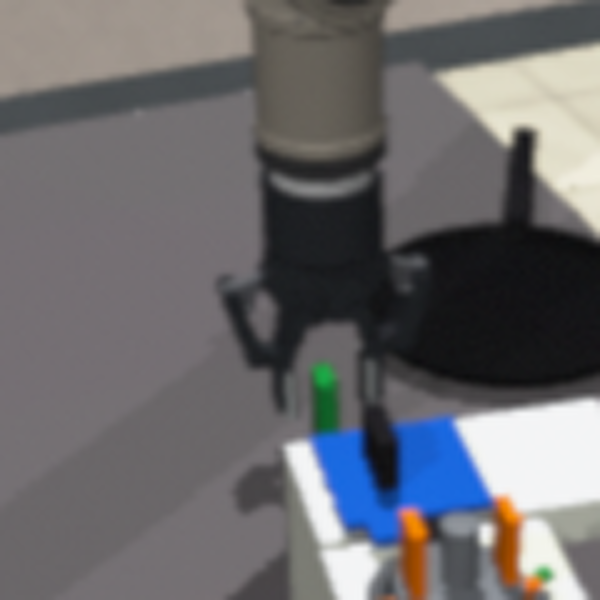

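Straddled. Closing.

```bash
python3 -m creep '[[[0,0,0,0,0,0,0.03],[0,0,0,0,0,0,0.005],[0,0,0,0,0,0,0.005],[0,0,0,0,0,0,0.005],[0,0,0,0,0,0,0.005]]]' 40 |sed -n 4,5p
python3 - <<'E'
from h import *
goto((.6533,.3083,.09),-9.3)
T=st(0,108,90); goto(T,YAW)
c=cam('top'); save(c,'top30.png',(120,130,320,230),4)
E
```

```text
contact_force: [0.5, -0.5, -2.3]
gripper_width: 0.153
t 43.82 eef [0.6546 0.309  0.0938] a -9.35 tilt 0.24 F [ 0.5 -0.5 -2.3] grip 0.0131 q [-0.81  0.82  0.44  1.58 -0.44  0.83 -0.36]
 turn [-0.0024 -0.0034 -0.0009] | 0.2 deg; shift [-0.0012  0.0009  0.0038] shift in current axes [-0.0012  0.0009  0.0038]
t 43.82 eef [0.6546 0.309  0.0938] a -9.35 tilt 0.24 F [ 0.5 -0.5 -2.3] grip 0.0131 q [-0.81  0.82  0.44  1.58 -0.44  0.83 -0.36]
 turn [-0.0024 -0.0034 -0.0156] | 0.9 deg; shift [-0.0205  0.1626  0.0038] shift in current axes [-0.018   0.1629  0.0033]
```

View pics/top30.png

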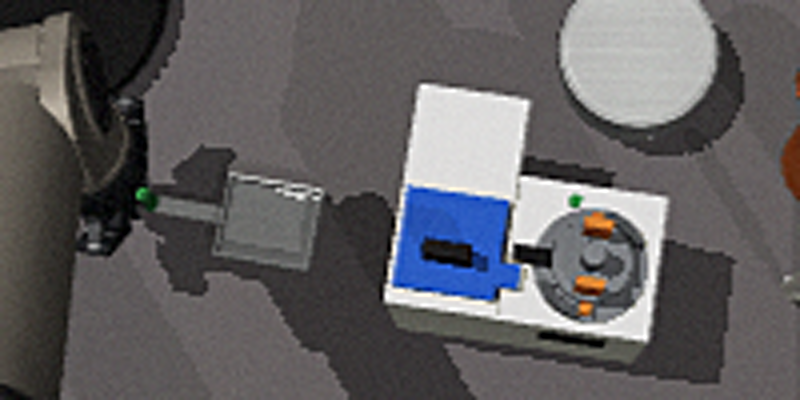

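```bash
python3 -m creep '[[[0,0,-0.008,-0.008,0,0,0.005],[0,0,-0.006,-0.008,0.002,0,0.005],[0,0,0,-0.004,0.003,0,0.005],[0,0,0,0,0,0,0.005],[0,0,0,0,0,0,0.005]]]' 40 |sed -n 4,5p
python3 - <<'E'
from h import *
T=st(0,108,92); goto(T,YAW)
E
```

```text
contact_force: [0.6, 0.3, -2.0]
gripper_width: 0.157
t 44.28 eef [0.6311 0.3073 0.0937] a -8.42 tilt 0.22 F [ 0.6  0.3 -2. ] grip 0.0134 q [-0.83  0.79  0.44  1.64 -0.44  0.8  -0.35]
 turn [-0.0026 -0.0029  0.0008] | 0.2 deg; shift [0.0025 0.1574 0.0017] shift in current axes [0.0024 0.1574 0.0013]
```

```bash
python3 -m creep '[[[0,0,0,0.001,0.008,0,0.005],[0,0,0,0.001,0.012,0,0.005],[0,0,0,0,0.012,0,0.005],[0,0,0,0,0.012,0,0.005],[0,0,0,0,0.006,0,0.005],[0,0,0,0,0,0,0.005]]]' 40 |sed -n 4,5p
python3 - <<'E'
from h import *
T=st(0,108,92); goto(T,YAW)
c=cam('top'); save(c,'top31.png',(120,130,320,230),4)
q=c['color']
E
```

```text
contact_force: [-0.1, -1.3, -2.1]
gripper_width: 0.157
t 44.78 eef [0.6256 0.2506 0.094 ] a -8.52 tilt 0.25 F [-0.1 -1.3 -2.1] grip 0.0134 q [-0.77  0.76  0.44  1.72 -0.43  0.76 -0.27]
 turn [-0.0019 -0.004  -0.0011] | 0.3 deg; shift [-0.0005  0.1005  0.002 ] shift in current axes [-0.0004  0.1005  0.0018]
```

View pics/top31.png

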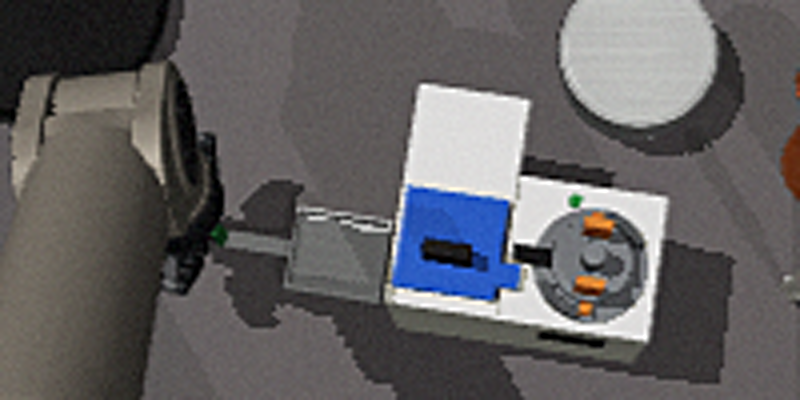

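Run:
```python
from h import *
c=cam('top')
for u,v in((300,205),(392,220),(384,302),(288,289)):
    p=onz(c,120+u/4-.4,130+v/4-.4,.016); print(((SR.T@(p-SO))*1000).round(1))
```

```text
[ 38.4 137.   16. ]
[37.3 59.2 16. ]
[-31.7  54.6  16. ]
[-32.9 134.7  16. ]
```

```bash
python3 -m creep '[[[0,0,0,-0.002,0.008,0,0.005],[0,0,0,0,0.012,0,0.005],[0,0,0,0,0.012,0,0.005],[0,0,0,0,0.012,0,0.005],[0,0,0,0,0.006,0,0.005],[0,0,0,0,0,0,0.005]]]' 40 |sed -n 4,5p
python3 - <<'E'
from h import *
T=st(0,108,92); goto(T,YAW)
c=cam('side'); save(c,'side31.png',(180,80,300,200),5)
E
```

```text
contact_force: [0.2, 0.6, -2.3]
gripper_width: 0.158
t 45.38 eef [0.6157 0.2006 0.0941] a -8.27 tilt 0.39 F [ 0.2  0.6 -2.3] grip 0.0135 q [-0.71  0.72  0.43  1.79 -0.43  0.72 -0.2 ]
 turn [-0.0048 -0.0049  0.0033] | 0.4 deg; shift [0.002  0.0496 0.0021] shift in current axes [0.0018 0.0496 0.0019]
```

View pics/side31.png

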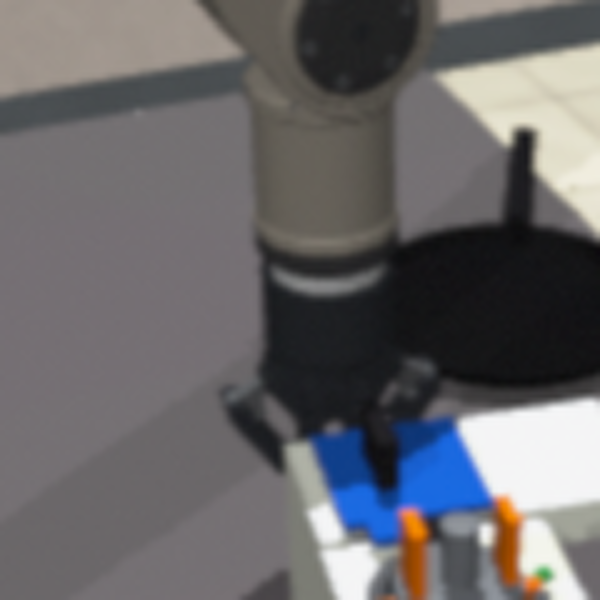

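```bash
python3 -m creep '[[[0.003,0.003,0.002,0.0005,0.008,0,0.005],[0,0,0,0,0.01,0,0.005],[0,0,0,0,0.01,0,0.005],[0,0,0,0,0.006,0,0.005],[0,0,0,0,0,0,0.005]]]' 40 |sed -n 4,5p
python3 - <<'E'
from h import *
T=st(0,108,92); goto(T,YAW)
E
```

```text
contact_force: [0.2, 0.0, -1.1]
gripper_width: 0.157
t 45.85 eef [0.6118 0.166  0.0947] a -8.27 tilt 0.84 F [ 0.2  0.  -1.1] grip 0.0134 q [-0.66  0.7   0.42  1.83 -0.43  0.69 -0.14]
 turn [-0.0106 -0.0101  0.0033] | 0.9 deg; shift [0.0007 0.0148 0.0027] shift in current axes [0.0007 0.0148 0.0025]
```

```bash
python3 -m creep '[[[-0.008,-0.008,0,0,0.005,0.001,0.005],[0,0,0,0,0.004,0,0.005],[0,0,0,0,0.004,0,0.005],[0,0,0,0,0.003,0,0.005]]]' 40 |sed -n 4,5p
python3 - <<'E'
from h import *
T=st(0,108,92); goto(T,YAW)
E
```

```text
contact_force: [-0.2, 10.2, 1.0]
gripper_width: 0.158
t 46.18 eef [0.6093 0.1506 0.0933] a -8.21 tilt 0.24 F [-0.2 10.2  1. ] grip 0.0135 q [-0.64  0.7   0.42  1.84 -0.43  0.69 -0.12]
 turn [-0.004  -0.0008  0.0045] | 0.3 deg; shift [ 0.001  -0.0007  0.0013] shift in current axes [ 0.001  -0.0007  0.0013]
```

Contact with the stop wall: 10 N at the expected position. One small press, then release and retreat.

```bash
python3 -m creep '[[[0,0,0.004,0,0.003,0,0.005],[0,0,0,0,0.003,0,0.005]]]' 40 |sed -n 2,4p;python3 -m creep '[[[0,0,0,0,0,0,0.02],[0,0,0,0,0,0,0.04],[0,0,0,0,0,0,0.05],[0,0,0,0,0,0,0.05],[0,0,0,0,0,-0.015,0.05],[0,0,0,0,0,-0.02,0.05],[0,0,0,0,0,-0.03,0.05],[0,0,0,0,0,-0.03,0.05],[0,0,0,0,-0.02,-0.03,0.05],[0,0,0,0,-0.03,-0.03,0.05],[0,0,0,0,-0.03,-0.03,0.05],[0,0,0,0,-0.04,-0.02,0.05],[0,0,0,0,-0.04,0,0.05],[0,0,0,0,-0.04,0,0.05],[0,0,0,0,-0.04,0,0.05],[0,0,0,0,0,0,0.05]]]' 40 |sed -n 2,5p
python3 - <<'E'
from h import *
goto(st(0,108,92),YAW)
c=cam('top'); save(c,'top32.png',(150,130,350,260),4)
W=pts(c); hsv=cv2.cvtColor(c['color'],cv2.COLOR_RGB2HSV); m=(cv2.inRange(hsv,*G)>0)&(W[...,1]>.1)&(W[...,1]<.22)&(W[...,2]>.035)
P=(W[m]-SO)@SR; print('tray grip',m.sum(),P.mean(0).round(4),P.min(0).round(4),P.max(0).round(4),cv2.minAreaRect(P[:,:2].astype(np.float32)))
s=cam('side'); save(s,'side32.png',(200,100,360,220),5)
E
```

```text
eef_pos: [0.6092, 0.1502, 0.094]
tool_rot: [-0.005, 0.997, -0.071, 0.001]
contact_force: [0.5, 6.2, 1.4]
eef_pos: [0.6458, 0.3797, 0.3224]
tool_rot: [-0.005, 0.997, -0.081, 0.004]
contact_force: [-2.2, 1.8, -1.0]
gripper_width: 0.587
t 47.68 eef [0.6458 0.3797 0.3224] a -9.29 tilt 0.68 F [-2.2  1.8 -1. ] grip 0.0501 q [-0.93  0.63  0.53  1.36 -0.33  1.22 -0.54]
 turn [-0.01   -0.0066 -0.0144] | 1.1 deg; shift [-0.0014  0.2312  0.2304] shift in current axes [0.0004 0.2335 0.2281]
tray grip 38 [0.0005 0.1069 0.0496] [-0.0057  0.0923  0.0432] [0.0075 0.1208 0.0544] ((0.000946815125644207, 0.10652009397745132), (0.028468869626522064, 0.013251460157334805), 89.86557006835938)
```

View pics/top32.png

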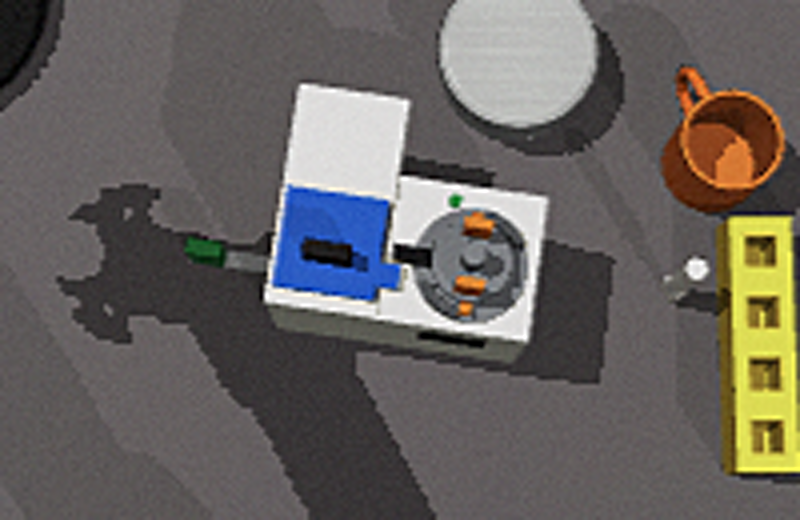

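View pics/side32.png

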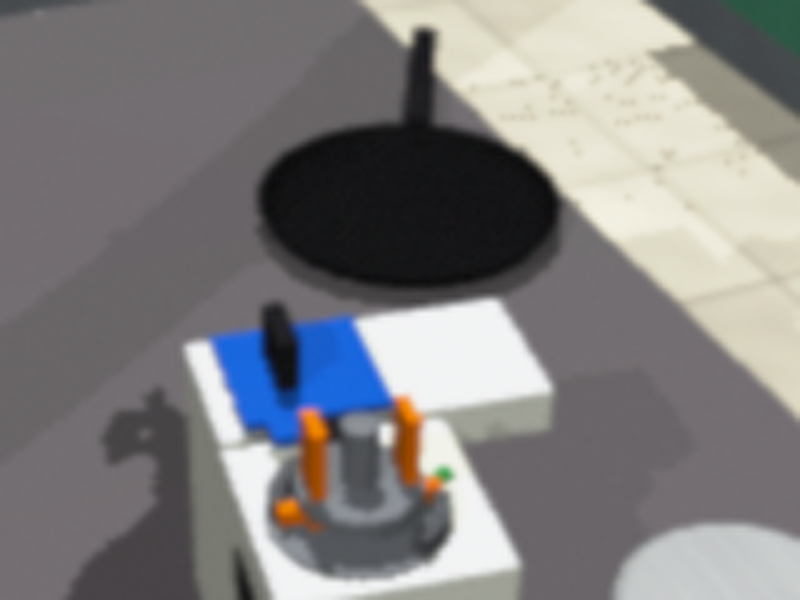

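Tray grip measures (0.9, 106.5) mm in the steriliser frame against (0, 108) for home. The shutter is closed and the arm is at the red side. I'll back off, wait a bit in case of a knock, and recheck.

```bash
python3 -m creep '[[[0,0,0,0,-0.03,-0.02,0.05],[0,0,0,0,-0.04,-0.02,0.05],[0,0,0,0,-0.04,-0.01,0.05],[0,0,0,0,-0.03,0,0.05],[0,0,0,0,-0.01,0,0.05],[0,0,0,0,0,0,0.05],[0,0,0,0,0,0,0.05],[0,0,0,0,0,0,0.05],[0,0,0,0,0,0,0.05],[0,0,0,0,0,0,0.05],[0,0,0,0,0,0,0.05],[0,0,0,0,0,0,0.05],[0,0,0,0,0,0,0.05],[0,0,0,0,0,0,0.05],[0,0,0,0,0,0,0.05],[0,0,0,0,0,0,0.05],[0,0,0,0,0,0,0.05],[0,0,0,0,0,0,0.05],[0,0,0,0,0,0,0.05],[0,0,0,0,0,0,0.05]]]' |sed -n 1,2p
python3 -m creep '[[[0,0,0,0,0,0,0.05],[0,0,0,0,0,0,0.05],[0,0,0,0,0,0,0.05],[0,0,0,0,0,0,0.05],[0,0,0,0,0,0,0.05],[0,0,0,0,0,0,0.05],[0,0,0,0,0,0,0.05],[0,0,0,0,0,0,0.05],[0,0,0,0,0,0,0.05],[0,0,0,0,0,0,0.05],[0,0,0,0,0,0,0.05],[0,0,0,0,0,0,0.05],[0,0,0,0,0,0,0.05],[0,0,0,0,0,0,0.05],[0,0,0,0,0,0,0.05],[0,0,0,0,0,0,0.05],[0,0,0,0,0,0,0.05],[0,0,0,0,0,0,0.05],[0,0,0,0,0,0,0.05],[0,0,0,0,0,0,0.05]]]' |sed -n 1,2p
python3 - <<'E'
from h import *
c=cam('top'); save(c,'top33.png',(130,130,390,260),3)
W=pts(c); hsv=cv2.cvtColor(c['color'],cv2.COLOR_RGB2HSV); m=(cv2.inRange(hsv,*G)>0)&(W[...,1]>.1)&(W[...,1]<.25)&(W[...,2]>.035)
P=(W[m]-SO)@SR; print('tray grip',m.sum(),P.mean(0).round(4),cv2.minAreaRect(P[:,:2].astype(np.float32)))
m=(cv2.inRange(hsv,(105,150,60),(125,255,255))>0)&(abs(W[...,1]-.04)<.1)&(W[...,2]<.175)&(W[...,2]>.16)
P=(W[m]-SO)@SR; print('shutter',np.percentile(P,[1,99],0).round(4))
m=(W[...,2]>.185)&(W[...,2]<.205)&(abs(W[...,1]-.045)<.03)&(abs(W[...,0]-.6)<.1); print('fin',((np.nanmean(W[m],0)-SO)@SR).round(4))
m=(cv2.inRange(hsv,(6,170,80),(18,255,255))>0)&(np.linalg.norm(W[...,:2]-[.579,-.0595],axis=-1)<.05)&(W[...,2]>.21)
n,L,s,ce=cv2.connectedComponentsWithStats(m.astype(np.uint8))
for i in range(1,n): P=(W[L==i]-SO)@SR; print('tab',s[i,4],P.mean(0).round(4))
W0=np.load('top0.npy'); print()
for nm,(x0,x1,y0,y1,za,zb) in dict(mug=(.64,.8,-.34,-.2,.085,.11),lunch=(.68,.85,-.18,.03,.06,.09)).items():
    for V in(W0,W):
        k=(V[...,0]>x0)&(V[...,0]<x1)&(V[...,1]>y0)&(V[...,1]<y1)&(V[...,2]>za)&(V[...,2]<zb); print(nm,V[k].mean(0).round(4))
E
```

```text
t: 49.45
eef_pos: [0.6795, 0.492, 0.379]
t: 51.12
eef_pos: [0.6795, 0.4922, 0.3789]
tray grip 39 [0.0009 0.1065 0.0483] ((0.00044058263301849365, 0.10688962042331696), (0.027114490047097206, 0.013842673040926456), 88.72370910644531)
shutter [[-0.0373 -0.0508  0.1624]
 [ 0.0371  0.035   0.1727]]
fin [-0.0112 -0.0006  0.1963]
tab 18 [ 0.021  -0.105   0.2158]
tab 19 [-0.0219 -0.1047  0.2158]

mug [ 0.6916 -0.2717  0.0929]
mug [ 0.6909 -0.2718  0.0932]
lunch [ 0.7706 -0.1045  0.0717]
lunch [ 0.7707 -0.1045  0.0717]
```

View pics/top33.png

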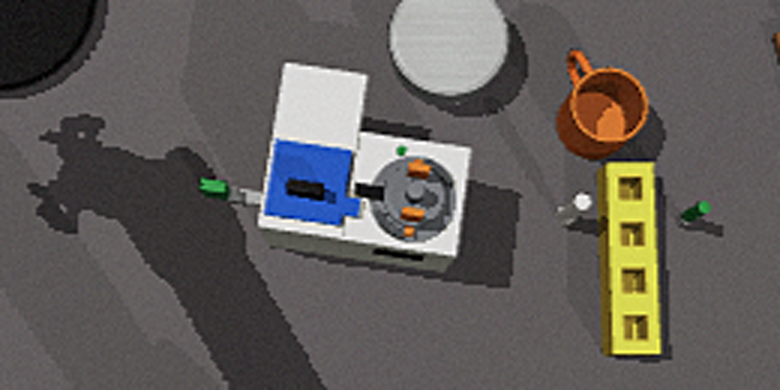

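```bash
python3 -c "
from station import hand_in
print(hand_in())"
```

```text
the job is handed in; nothing more can be done
None
```

The job is done and handed in at about t = 51 s. I pinched and turned the selector to green and slid the shutter fully open. I then dropped the green, red and orange spoons (spoon1, spoon2 and spoon4; there was no blue one) bowl down into three separate wells. After that I closed the shutter, turned the selector back to red, and slid the drip tray home until it met the stop wall.

**Last checks, from the camera just before hand-in:**
- **Shutter:** closed. It was pushed against its end stop at 22 N; the fin measured x = -11 mm against -10 mm expected.
- **Selector:** bolt arm at the red side, with both tabs sprung out at about ±21.5 mm.
- **Tray:** grip at (0.4, 107) mm in the steriliser frame against (0, 108) expected, about 1° off straight. I waited about 3 s with the arm clear and it did not move; I saw no knock during the run.
- **Other objects:** all caddy sockets are empty, the mug and lunch box are within 1 mm of where they started, and the white and small green look-alikes were left alone.

**Small disagreements:**
- The side camera placed held spoons about 2–3 mm away from where the arm's own position put them.
- The green spoon touched a well wall lightly (about 6 N) and I shifted it before releasing.
- The tool overturned the selector by a few degrees at each end (2° and 5°), and I eased it back before releasing.

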